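# Load the guarded rotary feed table with round blanks

## Robot

A 7-joint arm with a two-finger parallel gripper is mounted at the origin on a cart in front of the work surface, level with it; the furniture and walls round the work are solid. World frame = base frame: x ahead of the robot, y to its left, z up, the work surface at z = 0. Lengths are in mm, angles in degrees, forces in N, time in s.
With the tool pointing down it reaches from about 425 to 950 mm from the base axis. Payload 4.7 kg.
Tool frame: the origin (TCP) lies midway between the tips of the shut fingers; the grasp point (between the pads) lies 19 mm behind it; z points along the fingers, y is the direction in which the jaws open and shut (so a half turn about z gives the same grasp; the last joint's range is limited). The gripper opens to 87 mm and grips with 3 to 60 N. Pads are 19 mm wide; open, the fingers measure 117 mm over their backs; the gripper's body (75 mm by 190 mm) begins 51 mm behind the grasp point.
Start: joints at [69.334, 26.849, -2.785, 87.806, 1.381, 65.374, -4.715], TCP at [219.925, -638.187, 222.573] pointing down, gripper open.
Joint ranges: [-148.3, 148.3], [-19.14, 114.17], [-79.39, 73.82], [5.75, 140.21], [-59.74, 239.74], [12.07, 113.84], [-152.46, 152.46]. Speed limits (degrees/s): [147.25, 147.25, 180, 180, 180, 180, 180].

## Interface

Orientations are given as [roll, pitch, yaw] about the fixed x, y, z axes, in that order (R = Rz(yaw) Ry(pitch) Rx(roll)).
In Python, from cell import bot, vision gives the robot as it stands. The module is installed in compiled form; this text tells all that it offers.
- The arm moves only by the tool jog_arm, never from a script. Its argument "rows" is a list of rows, each a list of 5 numbers: the shift along the tool's x, y, z each as a share of 20 cm, from -1 to 1, then the turn about the tool's z as a share of 0.08 rad, from -1 to 1, then the closure, from -1 (fully open) to 1 (shut), so that 0 is half open. In form: [[x, y, z, twist, grip], ...]. A call has 1 to 12 rows; each row shifts and turns the commanded pose from where the row before left it, along the tool's axes as they then stand; what a row does not reach is not made up. A row lasts 1/10 s, in which the tool goes at most 50 mm and 8.59 degrees, less where a joint would pass 70% of its speed; a pose out of reach is approached as far as the arm can. A call with a number of a shift or a turn outside -1 to 1 is refused whole. A call with a gripper value outside its range is refused whole. The fingers move at their own pace and stop on an object; "squeeze" is the grip in N (left out, the last holds). Time passes only in rows, so rows that do not move let the fingers close. It gives the time, the measured TCP pose, the force and the opening at its end, in the units of the state.
- bot.read_state(): the state, without advancing time (a new reading comes with each control period).
- vision.capture(name): name is "scene" or "top"; returns a dict with "img" (420x560x3 uint8, red, green, blue), "fx", "fy", "cx", "cy" (pixels), "k1" (the pictures are not rectified: a ray, as slopes to the right and down, at radius r is drawn at 1 + k1 r^2 times it, then the intrinsics apply), "R" (3x3) and "t" (3): a world point X has camera coordinates R X + t. Camera axes: x right, y down, z forward; pixel columns grow to the right and rows downward; lengths in mm; the calibration is good to about 2 mm. A picture is of the moment at which its call begins. There is no depth.
- bot.job_done(): hands the job in, once; it reports no verdict.
The state is a dict: "time": time; "joint_pos": joint angles; "qvel": joint speeds; "joint_torque": joint torques, N m; "position": TCP position; "eef_rot": TCP orientation; "wrist_force": force on the tool from outside, world axes, zero at the start; "ft_torque": the same for the moment, N m; "opening": finger opening in mm.
Only numpy, scipy, OpenCV 4.12 (cv2) and the standard library are available. Lean on these libraries where they do the work, as an engineer would, in place of code of your own. Each camera call takes 0.05 s, during which the arm holds its last target. There are 200 camera calls.

## Task

Load every loose round wooden blank into its own pocket of the rotary feed table: line up an empty pocket with the opening by turning the handwheel, lay one blank on the infeed bed in front of the opening, push it fully home in the pocket with the push stick (never with the fingers under the guard), and after each blank turn the handwheel on to the next empty pocket; two full turns move the table by one pocket. Finish with all blanks carried away from the opening, an empty pocket squarely in line with it, and the push stick standing upright, drawn back clear of the opening; leave the sanding block where it is.

Things in the scene. Friction and masses are not known exactly. Their poses are not given: they have to be found in the camera images.
- table_axis (a point): On the vertical axis of the rotary table, 38 mm above the bench. x = feed direction (from infeed bed through the opening to the axis), y left, z up; the machine is fixed. Dark steel table 200 mm across with 4 open pockets at 90 deg, 66 mm wide between square wooden blocks, floor 29 mm above the bench; a hub of 38 mm radius is the inner stop: a blank fully home has its middle 66.5 mm from the axis.
- mouth_station (a point): Fixed point 67 mm before the table axis (-x) at 38 mm height, axes as table_axis: middle of a blank home in the pocket at the opening. The table is under a clear guard plate 228 mm across, top 60 mm above the bench, with a grey eight-sided skirt. Only opening: front (-x) side, 104 to 112 mm before the axis, 62 mm wide, 26 mm high, floor 30 mm above the bench.
- load_spot (a point): On top of the level plywood infeed bed, 170 mm before the table axis on the feed line, axes as table_axis: where to lay a blank flat. The bed is 30 mm above the bench, 104 mm wide, from 104 to 309 mm before the axis. Two flared guide strips, 12 mm high, 111 to 140 mm before the axis, narrow from 83 to 62 mm at the opening.
- rotary_table (a joint): Table angle, rad, growing counter-clockwise from above, limits -1 to 7. A pocket is squarely in line with the opening at 0, pi/2, pi, 3pi/2, 2pi. It starts between pockets (-0.55 to -0.25). Driven by the handwheel through a worm: turns 1/8 as far, in the same sense, and stays where it is left.
- handwheel (a joint): Handwheel angle, rad, growing counter-clockwise from above, 8 times the table's angle: two full turns for one pocket. Takes about 3 N at the crank handle.
- wheel_axis (a point): On the vertical axis of the level handwheel, 80 mm above the bench, axes as table_axis (at x = -200, y = +140 mm from the table axis). The wheel is 100 mm across, its top 55 mm above the bench, hub 59 mm.
- crank_handle (a point): Middle of the upright black crank handle, a freely spinning round grip 18 mm in diameter, 44 mm tall (54 to 98 mm above the bench, this point at 80 mm), 40 mm from the wheel's axis. Grip it from above and lead it round in a circle; this point's yaw means nothing.
- stick_handle (a point): Middle of the wooden push stick's upright handle, 45 mm above its underside; x to its notched front, z up. Handle 34 (x) by 20 mm (y), top 66 mm above the underside; sole 36 mm wide, 14 mm high, x = -45 to +80 mm. The front is a wide V notch (faces 120 deg apart) that takes a blank's rim; the blank's middle is then 103 mm ahead of this point. 110 to 180 g; starts standing on the bench.
- blank_0_mid (a point): Middle of a round blank, a sawn wooden disc 57 mm in diameter and 18 mm thick, lying flat (this point 9 mm above its underside). Two or three such blanks are present.
- blank_1_mid (a point): Middle of another blank like blank_0. The blanks lie right of the carved branch, which stands before the robot on a rough wooden base (foot near x = 0.45, y = -0.07 m, base up to 0.09 m high) and rises to the right and away (near x = 0.52, y = -0.17 at 0.3 m height, x = 0.62, y = -0.34 at 0.5 m): cross it high (fingertips near 0.3 m) and close to the robot.
- blank_2_mid (a point): Middle of another blank like blank_0.
- sand_block: Bystander: cork sanding block 51 x 93 x 28 mm, origin at the centre of its underside.
There are look-alikes about, which are no part of the job. What is shaped like the part that bears blank_2_mid but green or pink is not meant. What is shaped like the part that bears blank_1_mid but turquoise is not meant.

How it is judged:
By the outcome, as a careful person would: the job done as asked, in the order asked, and still so for the second after the job is handed in, with the robot touching nothing.
Of blank_0, blank_1, blank_2 only 2 to 3 are there at a start; the rules pass over those that are not, and their reading is None.
At some moment in a run one of push_stick, blank_0, blank_1, blank_2 may be knocked a few centimetres aside while the robot is not near it.
Once in a run the grip may slacken for a moment while it holds something.
It also fails if it takes over 210 s, if anything falls off the work surface, if the arm or the gripper's body presses on something with over 40 N, if the wrist force passes 120 N, or if a joint passes its speed limit or range.

## Working session

There is one attempt and no reset: what is moved stays moved. The work goes in short steps, Python scripts to look and compute and a tool call to move; the robot and the scene stay as the last step left them, time stands still between calls to the robot, and variables do not carry over. Pictures are saved under pics/ and viewed, about 12 in all and at most 16, crops included, and the job is handed in when it is done.

Besides the shell and the picture viewer there is one more tool, called after ">>>" by a JSON object that holds its "api" and its "payload". jog_arm: Moves the arm, as the interface text tells. Shift numbers are shares of 20 cm and turn numbers shares of 0.08 rad, none past 1 either way. Its arguments: {"type":"object","properties":{"rows":{"type":"array","items":{"type":"array","items":{"type":"number"}}},"squeeze":{"type":"number"}},"required":["rows"]}

```bash
mkdir -p pics; ls; cat > h.py <<'E'
import numpy as np, cv2
from cell import bot, vision
def snap(name, fn=None, crop=None, scale=1):
    c=vision.capture(name); im=c["img"]
    if crop: x0,y0,x1,y1=crop; im=im[y0:y1,x0:x1]
    if scale!=1: im=cv2.resize(im,None,fx=scale,fy=scale,interpolation=cv2.INTER_CUBIC)
    if fn: cv2.imwrite("pics/"+fn, im[:,:,::-1])
    return c
def ray(c,u,v):
    xd,yd=(u-c["cx"])/c["fx"],(v-c["cy"])/c["fy"]; x,y=xd,yd
    for _ in range(20):
        s=1+c["k1"]*(x*x+y*y); x,y=xd/s,yd/s
    R=np.array(c["R"]);t=np.array(c["t"])
    return -R.T@t, R.T@np.array([x,y,1.])
def at(c,u,v,z):
    o,d=ray(c,u,v); return (o+d*(z-o[2])/d[2]).round(1)
def proj(c,X):
    p=np.array(c["R"])@np.array(X,float)+np.array(c["t"]); x,y=p[:2]/p[2]; s=1+c["k1"]*(x*x+y*y)
    return np.array([c["fx"]*x*s+c["cx"],c["fy"]*y*s+c["cy"]]).round(1)
E
python3 - <<'E'
from h import *
s=bot.read_state(); print(s["time"],s["position"],s["eef_rot"],s["opening"])
for n in("scene","top"):
    c=snap(n,n+"0.png",scale=1.4); o=ray(c,280,210); print(n,o, c["fx"],c["k1"])
E
```

```text
pics
0.0 [ 219.66038274 -637.60507239  221.48984738] [-1.79886601e+02  5.40380785e-03  1.90135833e+01] 86.99347832976656
scene (array([-178.23244793,  704.00260964, 1083.02037362]), array([ 0.49299918, -0.51667159, -0.70019299])) 417.2443284177704 0.035121336531461635
top (array([ 342.46343876,  -60.74257444, 1597.32119103]), array([ 0.10938625, -0.01874845, -0.9939114 ])) 501.1618652623208 0.003324682397475896
```

View pics/top0.png

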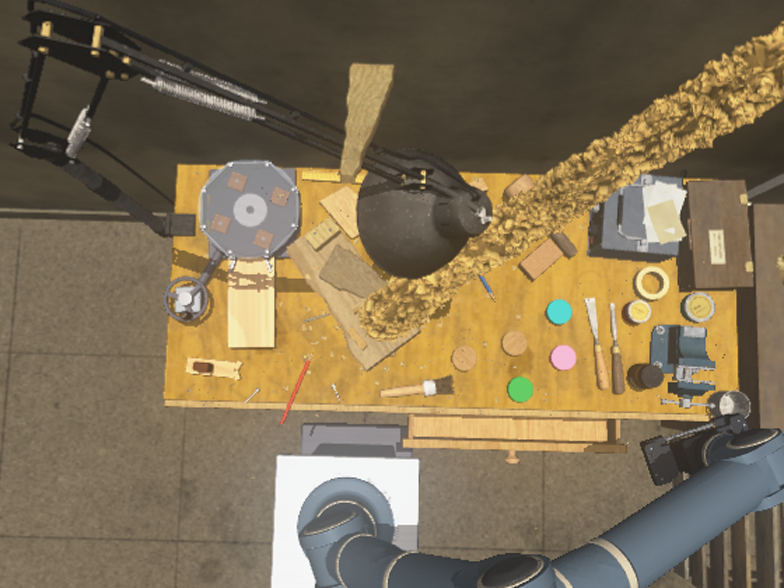

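View pics/scene0.png

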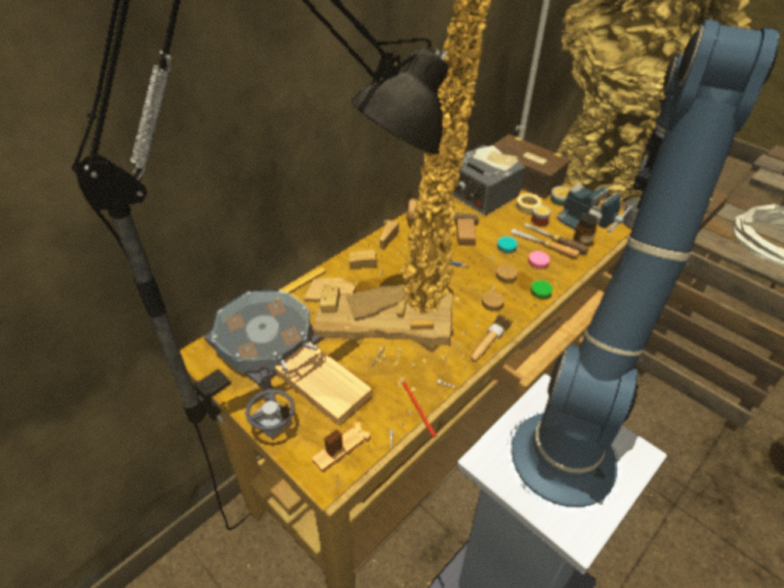

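```bash
python3 - <<'E'
from h import *
c=snap("top","m1.png",crop=(110,105,290,295),scale=3.15)
c=snap("top","b1.png",crop=(300,190,430,290),scale=5)
for n,u,v,z in [("hub",250,210,60),("blank",464,358,18),("blank",514,343,18),("wheelhub",186,297,59),("stickhandle",202,367,66)]:
    print(n,at(c,u/1.4,v/1.4,z))
E
```

```text
hub [690.9 231.7  60. ]
blank [ 376.5 -255.9   18. ]
blank [ 413.3 -368.    18. ]
wheelhub [492.1 362.9  59. ]
stickhandle [340.2 317.6  66. ]
```

View pics/m1.png

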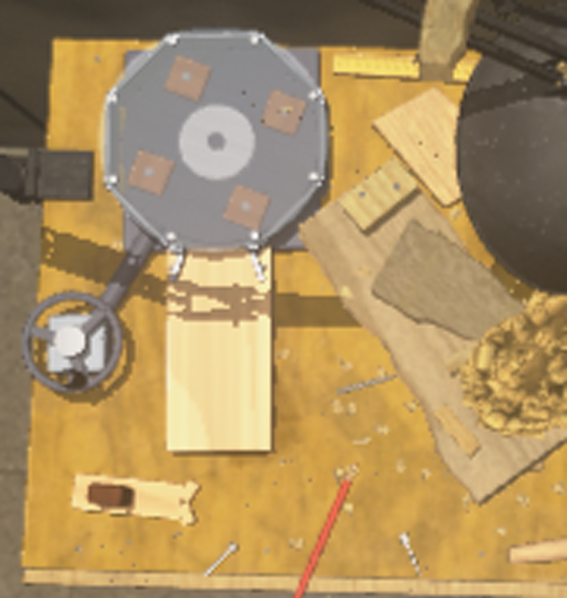

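View pics/b1.png

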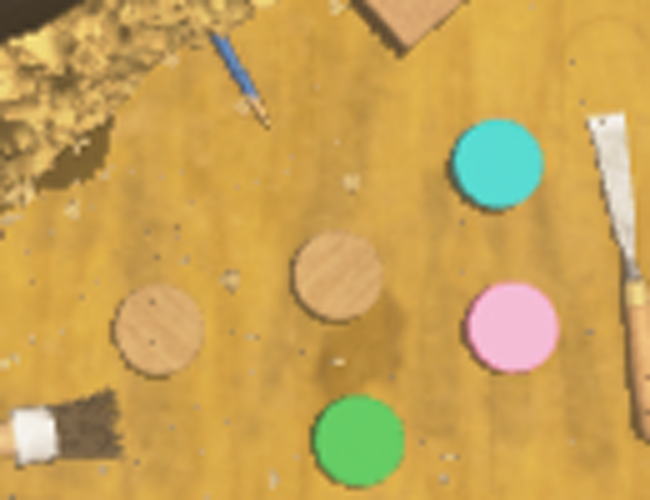

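```bash
cat >> h.py <<'E'
def A(v): return (v+180)%360-180
def plan(P, yaw=None, g=-1, step=48, start=None, turn=0.99):
    """rows from commanded pose (x,y,z,yaw) through waypoints P=[(x,y,z[,yaw])...]"""
    if start is None:
        s=bot.read_state(); start=list(s["position"])+[s["eef_rot"][2]]
    p=np.array(start[:3],float); a=start[3]; out=[]
    for w in P:
        t=np.array(w[:3],float); b=a+A(w[3]-a) if len(w)>3 else a
        n=max(1,int(np.ceil(np.linalg.norm(t-p)/step)),int(np.ceil(abs(np.radians(b-a))/.08/turn)))
        p0,a0=p.copy(),a
        for i in range(1,n+1):
            q=p0+(t-p0)*i/n; y=np.radians(a); d=q-p; c,s_=np.cos(y),np.sin(y)
            tx,ty,tz=c*d[0]+s_*d[1], s_*d[0]-c*d[1], -d[2]
            an=a0+(b-a0)*i/n
            out.append([round(tx/200,3),round(ty/200,3),round(tz/200,3),round(-np.radians(an-a)/.08,2),g]); p=q; a=an
    for k in range(0,len(out),12): print(str(out[k:k+12]).replace(" ",""))
    return out
E
python3 - <<'E'
from h import *
c=vision.capture("top")
f=lambda u,v,z:at(c,110+u/3.15,105+v/3.15,z)
print("hub@60,45",f(217,142,60),f(217,142,45))
for p in [(166,450),(272,450),(167,255),(273,255)]: print("bed",f(*p,30))
V=[(173,38),(262,38),(322,97),(317,178),(255,240),(178,240),(112,178),(111,97)]
P=np.array([f(*p,60) for p in V]); print("guard mean",P.mean(0))
print("wheelhub",f(76,340,59),"wheel ctr",f(72,343,55),"crank",f(75,378,98))
B=np.array([f(*p,50)[:2] for p in [(187,78),(284,112),(247,206),(151,172)]]);print(B.mean(0)); d=B-B.mean(0); print(np.degrees(np.arctan2(d[:,1],d[:,0])),np.linalg.norm(d,axis=1))
for n,p,z in [("handle",(109,497),66),("tail",(74,493),14),("tip1",(198,487),14),("tip2",(191,521),14)]: print(n,f(*p,z))
g=lambda u,v,z:at(c,300+u/5,190+v/5,z)
print("blanks",g(160,330,18),g(340,276,18))
# scene check
c2=vision.capture("scene")
print("scene blanks",at(c2,493/1.4,299/1.4,18),at(c2,507/1.4,272/1.4,18),"wheelhub",at(c2,269/1.4,407/1.4,59),"hub",at(c2,262/1.4,326/1.4,50))
print(plan.__name__); 
E
```

```text
hub@60,45 [690.6 230.7  60. ] [694.  233.5  45. ]
bed [385.9 271.8  30. ]
bed [388.8 167.2  30. ]
bed [580.7 280.8  30. ]
bed [583.8 174.8  30. ]
guard mean [694.8125 231.6125  60.    ]
wheelhub [489.8 358.9  59. ] wheel ctr [487.1 363.7  55. ] crank [449.8 347.1  98. ]
[693.1   232.325]
[  27.46810875  -63.62000068 -153.06018034  116.82297828] [72.35696667 72.6949491  71.79049815 72.02447935]
handle [338.3 316.5  66. ]
tail [341.1 364.3  14. ]
tip1 [350.5 241.4  14. ]
tip2 [316.7 246.7  14. ]
blanks [ 375.6 -257.7   18. ] [ 412.7 -370.7   18. ]
scene blanks [ 373.6 -253.9   18. ] [ 410.1 -364.6   18. ] wheelhub [489.3 367.7  59. ] hub [691.3 237.3  50. ]
plan
```

```bash
python3 - <<'E'
from h import *
plan([(230,-560,300),(250,-400,300),(330,-290,300),(410,-150,300),(440,-40,300),(440,60,260)])
E
```

```text
[[np.float64(0.058),np.float64(-0.117),np.float64(-0.13),np.float64(-0.0),-1],[np.float64(0.058),np.float64(-0.117),np.float64(-0.13),np.float64(-0.0),-1],[np.float64(0.058),np.float64(-0.117),np.float64(-0.13),np.float64(-0.0),-1],[np.float64(0.089),np.float64(-0.181),np.float64(-0.0),np.float64(-0.0),-1],[np.float64(0.089),np.float64(-0.181),np.float64(-0.0),np.float64(-0.0),-1],[np.float64(0.089),np.float64(-0.181),np.float64(-0.0),np.float64(-0.0),-1],[np.float64(0.089),np.float64(-0.181),np.float64(-0.0),np.float64(-0.0),-1],[np.float64(0.186),np.float64(-0.13),np.float64(-0.0),np.float64(-0.0),-1],[np.float64(0.186),np.float64(-0.13),np.float64(-0.0),np.float64(-0.0),-1],[np.float64(0.186),np.float64(-0.13),np.float64(-0.0),np.float64(-0.0),-1],[np.float64(0.152),np.float64(-0.133),np.float64(-0.0),np.float64(-0.0),-1],[np.float64(0.152),np.float64(-0.133),np.float64(-0.0),np.float64(-0.0),-1]]
[[np.float64(0.152),np.float64(-0.133),np.float64(-0.0),np.float64(-0.0),-1],[np.float64(0.152),np.float64(-0.133),np.float64(-0.0),np.float64(-0.0),-1],[np.float64(0.107),np.float64(-0.157),np.float64(-0.0),np.float64(-0.0),-1],[np.float64(0.107),np.float64(-0.157),np.float64(-0.0),np.float64(-0.0),-1],[np.float64(0.107),np.float64(-0.157),np.float64(-0.0),np.float64(-0.0),-1],[np.float64(0.054),np.float64(-0.158),np.float64(0.067),np.float64(-0.0),-1],[np.float64(0.054),np.float64(-0.158),np.float64(0.067),np.float64(-0.0),-1],[np.float64(0.054),np.float64(-0.158),np.float64(0.067),np.float64(-0.0),-1]]
```

>>> {"api": "jog_arm", "payload": {"rows": [[0.058,-0.117,-0.13,0,-1],[0.058,-0.117,-0.13,0,-1],[0.058,-0.117,-0.13,0,-1],[0.089,-0.181,0,0,-1],[0.089,-0.181,0,0,-1],[0.089,-0.181,0,0,-1],[0.089,-0.181,0,0,-1],[0.186,-0.13,0,0,-1],[0.186,-0.13,0,0,-1],[0.186,-0.13,0,0,-1],[0.152,-0.133,0,0,-1],[0.152,-0.133,0,0,-1]]}}

```text
time: 1.5
position: [371.0, -218.5, 300.8]
eef_rot: [180.0, -0.0, 19.0]
wrist_force: [-0.3, -0.8, -0.1]
opening: 86.9
```

>>> {"api": "jog_arm", "payload": {"rows": [[0.152,-0.133,0,0,-1],[0.152,-0.133,0,0,-1],[0.107,-0.157,0,0,-1],[0.107,-0.157,0,0,-1],[0.107,-0.157,0,0,-1],[0.054,-0.158,0.067,0,-1],[0.054,-0.158,0.067,0,-1],[0.054,-0.158,0.067,0,-1]]}}

```text
time: 2.3
position: [440.2, 61.4, 260.2]
eef_rot: [180.0, -0.0, 19.0]
wrist_force: [0.1, 0.0, 0.3]
opening: 87.1
```

```bash
sed -i 's/out.append(\[round(tx\/200,3),round(ty\/200,3),round(tz\/200,3),round(-np.radians(an-a)\/.08,2),g\])/out.append([float(round(x,3))+0 for x in (tx\/200,ty\/200,tz\/200,-np.radians(an-a)\/.08)]+[g])/' h.py
python3 - <<'E'
from h import *
s=bot.read_state(); print(s["time"],s["position"].round(1),s["eef_rot"].round(1),s["joint_pos"].round(0))
plan([(445,340,220,180),(451,349,110)],g=-0.3)
E
```

```text
2.3 [440.2  61.4 260.2] [180.  -0.  19.] [ 24.   6. -40. 113.   4.  63. -88.]
[[0.013,-0.036,0.006,-0.976,-0.3],[0.016,-0.035,0.006,-0.976,-0.3],[0.019,-0.034,0.006,-0.976,-0.3],[0.021,-0.032,0.006,-0.976,-0.3],[0.024,-0.031,0.006,-0.976,-0.3],[0.026,-0.029,0.006,-0.976,-0.3],[0.028,-0.026,0.006,-0.976,-0.3],[0.03,-0.024,0.006,-0.976,-0.3],[0.032,-0.022,0.006,-0.976,-0.3],[0.034,-0.019,0.006,-0.976,-0.3],[0.035,-0.017,0.006,-0.976,-0.3],[0.036,-0.014,0.006,-0.976,-0.3]]
[[0.037,-0.011,0.006,-0.976,-0.3],[0.038,-0.008,0.006,-0.976,-0.3],[0.038,-0.005,0.006,-0.976,-0.3],[0.039,-0.002,0.006,-0.976,-0.3],[0.039,0.001,0.006,-0.976,-0.3],[0.038,0.004,0.006,-0.976,-0.3],[0.038,0.007,0.006,-0.976,-0.3],[0.037,0.01,0.006,-0.976,-0.3],[0.036,0.013,0.006,-0.976,-0.3],[0.035,0.016,0.006,-0.976,-0.3],[0.034,0.018,0.006,-0.976,-0.3],[0.033,0.021,0.006,-0.976,-0.3]]
[[0.031,0.023,0.006,-0.976,-0.3],[0.029,0.026,0.006,-0.976,-0.3],[0.027,0.028,0.006,-0.976,-0.3],[0.024,0.03,0.006,-0.976,-0.3],[0.022,0.032,0.006,-0.976,-0.3],[0.02,0.033,0.006,-0.976,-0.3],[0.017,0.035,0.006,-0.976,-0.3],[0.014,0.036,0.006,-0.976,-0.3],[0.011,0.037,0.006,-0.976,-0.3],[0.008,0.038,0.006,-0.976,-0.3],[0.005,0.038,0.006,-0.976,-0.3],[0.002,0.039,0.006,-0.976,-0.3]]
[[-0.01,0.015,0.183,0.0,-0.3],[-0.01,0.015,0.183,0.0,-0.3],[-0.01,0.015,0.183,0.0,-0.3]]
```

>>> {"api": "jog_arm", "payload": {"rows": [[0,0,0,-0.98,-0.3],[0,0,0,-0.98,-0.3],[0,0,0,-0.98,-0.3],[0,0,0,-0.98,-0.3],[0,0,0,-0.98,-0.3],[0,0,0,-0.98,-0.3],[0,0,0,-0.98,-0.3],[0,0,0,-0.98,-0.3],[0,0,0,-0.98,-0.3],[0,0,0,-0.98,-0.3],[0,0,0,-0.98,-0.3],[0,0,0,-0.98,-0.3]]}}

```text
time: 3.5
position: [440.2, 60.0, 260.4]
eef_rot: [180.0, 0.0, 73.1]
wrist_force: [-0.2, 0.1, -0.1]
opening: 56.4
```

>>> {"api": "jog_arm", "payload": {"rows": [[0,0,0,-0.98,-0.3],[0,0,0,-0.98,-0.3],[0,0,0,-0.98,-0.3],[0,0,0,-0.98,-0.3],[0,0,0,-0.98,-0.3],[0,0,0,-0.98,-0.3],[0,0,0,-0.98,-0.3],[0,0,0,-0.98,-0.3],[0,0,0,-0.98,-0.3],[0,0,0,-0.98,-0.3],[0,0,0,-0.98,-0.3],[0,0,0,-0.98,-0.3]]}}

```text
time: 4.7
position: [440.2, 60.0, 260.4]
eef_rot: [180.0, 0.0, 127.0]
wrist_force: [0.1, -0.3, -0.7]
opening: 56.8
```

>>> {"api": "jog_arm", "payload": {"rows": [[0,0,0,-0.97,-0.3],[0,0,0,-0.97,-0.3],[0,0,0,-0.97,-0.3],[0,0,0,-0.97,-0.3],[0,0,0,-0.97,-0.3],[0,0,0,-0.97,-0.3],[0,0,0,-0.97,-0.3],[0,0,0,-0.97,-0.3],[0,0,0,-0.97,-0.3],[0,0,0,-0.97,-0.3],[0,0,0,-0.97,-0.3]]}}

```text
time: 5.8
position: [440.2, 60.0, 260.4]
eef_rot: [-180.0, 0.0, 175.9]
wrist_force: [-0.7, 0.7, -0.5]
opening: 56.6
```

```bash
python3 - <<'E'
from h import *
s=bot.read_state(); print(s["time"],s["position"].round(1),s["eef_rot"].round(1),s["joint_pos"].round(0))
plan([(451,349,190,180),(451,349,115)],g=-0.3)
E
```

```text
5.8 [440.2  60.  260.4] [-180.     0.   175.9] [ 38.   8. -55. 112.   7.  63.  66.]
[[0.007,0.206,0.05,-0.128,-0.3],[0.005,0.206,0.05,-0.128,-0.3],[0.003,0.207,0.05,-0.128,-0.3],[0.001,0.207,0.05,-0.128,-0.3],[-0.001,0.207,0.05,-0.128,-0.3],[-0.003,0.207,0.05,-0.128,-0.3],[-0.006,0.206,0.05,-0.128,-0.3],[0.0,0.0,0.188,0.0,-0.3],[0.0,0.0,0.188,0.0,-0.3]]
```

>>> {"api": "jog_arm", "payload": {"rows": [[0.007,0.206,0.05,-0.2,-0.3],[0.005,0.206,0.05,-0.2,-0.3],[0.003,0.207,0.05,-0.2,-0.3],[0.001,0.207,0.05,-0.2,-0.3],[-0.001,0.207,0.05,-0.2,-0.3],[-0.003,0.207,0.05,-0.2,-0.3],[-0.006,0.206,0.05,-0.2,-0.3],[0,0,0.188,0,-0.3],[0,0,0.188,0,-0.3],[0,0,0,0,-0.3]]}}

```text
time: 6.8
position: [444.4, 346.5, 110.6]
eef_rot: [-179.6, -0.4, -177.8]
wrist_force: [0.3, -0.1, -0.4]
opening: 57.0
```

```bash
python3 - <<'E'
from h import *
s=bot.read_state(); print(s["position"].round(1),s["eef_rot"].round(1))
c=snap("top","w1t.png",crop=(100,180,180,260),scale=5)
c2=snap("scene","w1s.png",crop=(150,255,250,335),scale=5)
a=cv2.imread("pics/w1t.png");b=cv2.imread("pics/w1s.png");cv2.imwrite("pics/w1.png",np.hstack([a[:400,:300],b[:400]]))
print(proj(c2,(451,349,98)),proj(c2,(451,349,54)))
E
```

```text
[444.4 346.5 110.6] [-179.6   -0.4 -177.8]
[204.  286.7] [205.8 295.6]
```

View pics/w1.png

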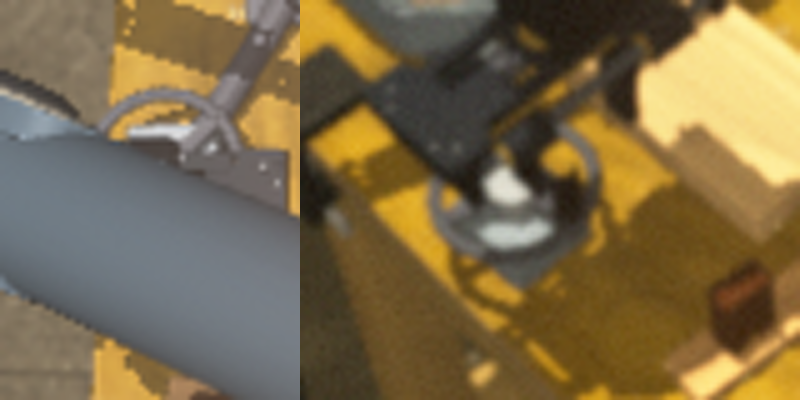

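```bash
python3 - <<'E'
from h import *
s=bot.read_state(); print(s["time"],s["position"].round(1),s["eef_rot"].round(2),s["joint_pos"].round(1),s["qvel"].round(1),s["joint_torque"].round(1),s["wrist_force"])
E
```

```text
6.9 [446.8 349.4 115.5] [-1.8000e+02 -3.0000e-02 -1.7786e+02] [ -5.   32.8 -50.6 106.8  30.6  55.1  22.7] [ 0.9 -1.9 -1.6 -1.9  0.  -0.2  0. ] [ -0.1 -40.5  -9.3 -17.1  -0.    0.1  -0. ] [-0.08577061 -0.15263216  1.40450773]
```

>>> {"api": "jog_arm", "payload": {"rows": [[-0.021,0,0.08,0,-0.3],[0,0,0.09,0,-0.3],[0,0,0.085,0,-0.3],[0,0,0,0,-0.3],[0,0,0,0,1],[0,0,0,0,1],[0,0,0,0,1],[0,0,0,0,1],[0,0,0,0,1],[0,0,0,0,1]], "squeeze": 15}}

```text
time: 7.9
position: [451.1, 350.6, 64.7]
eef_rot: [179.9, 0.1, -177.8]
wrist_force: [1.2, 2.3, -0.7]
opening: 17.7
```

```bash
cat >> h.py <<'E'
def arc(C,th0,th1,n,z,g=1,start=None,r=40):
    T=np.radians(np.linspace(th0,th1,n+1)[1:])
    return plan([(C[0]+r*np.cos(t),C[1]+r*np.sin(t),z) for t in T],g=g,start=start)
E
python3 - <<'E'
from h import *
s=bot.read_state();print(s["position"])
y=s["eef_rot"][2]
C=(488.9,363.6)
arc(C,199,362.3,11,64.5,start=[C[0]+40*np.cos(np.radians(199)),C[1]+40*np.sin(np.radians(199)),64.5,y])
E
```

```text
[451.14631942 350.64087357  64.68194709]
[[-0.021,-0.047,0.0,0.0,1],[-0.033,-0.04,0.0,0.0,1],[-0.042,-0.03,0.0,0.0,1],[-0.048,-0.019,0.0,0.0,1],[-0.051,-0.006,0.0,0.0,1],[-0.051,0.008,0.0,0.0,1],[-0.047,0.02,0.0,0.0,1],[-0.041,0.032,0.0,0.0,1],[-0.031,0.041,0.0,0.0,1],[-0.019,0.048,0.0,0.0,1],[-0.007,0.051,0.0,0.0,1]]
```

>>> {"api": "jog_arm", "payload": {"rows": [[-0.021,-0.047,0,0,1],[-0.033,-0.04,0,0,1],[-0.042,-0.03,0,0,1],[-0.048,-0.019,0,0,1],[-0.051,-0.006,0,0,1],[-0.051,0.008,0,0,1],[-0.047,0.02,0,0,1],[-0.041,0.032,0,0,1],[-0.031,0.041,0,0,1],[-0.019,0.048,0,0,1],[-0.007,0.051,0,0,1],[0,0,0,0,1]]}}

```text
time: 9.1
position: [527.7, 365.4, 64.5]
eef_rot: [179.9, -0.0, -177.7]
wrist_force: [-1.2, 2.2, 0.8]
opening: 17.9
```

```bash
python3 - <<'E'
from h import *
s=bot.read_state();print(s["position"],s["wrist_force"],s["opening"])
c=snap("top","t2.png",crop=(130,105,230,225),scale=5)
E
```

```text
[527.74403451 365.36065108  64.48083899] [-1.15909473  2.22172864  0.82371082] 17.853776928363885
```

View pics/t2.png

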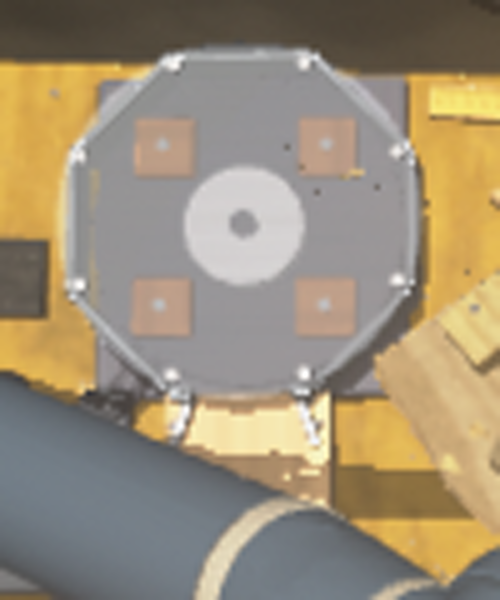

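```bash
cat >> h.py <<'E'
def tabang(c,B,V):
    f=lambda p,z:at(c,130+p[0]/5,105+p[1]/5,z)[:2]
    def ang(Q,off):
        d=Q-Q.mean(0); a=np.degrees(np.arctan2(d[:,1],d[:,0])); return (360/len(Q)),a
    r=[]
    for Q,k,off in((np.array([f(p,56) for p in B]),4,45),(np.array([f(p,60) for p in V]),8,22.5)):
        d=Q-Q.mean(0); a=np.arctan2(d[:,1],d[:,0])-np.radians(off)
        m=np.angle(np.exp(1j*k*a).mean())/k; r.append(np.degrees(m)); print(Q.mean(0),np.linalg.norm(d,axis=1).round(1),r[-1])
    print("table rel machine deg",r[0]-r[1])
E
python3 - <<'E'
from h import *
c=vision.capture("top")
tabang(c,[(162,145),(326,143),(324,304),(158,304)],[(174,62),(304,62),(400,150),(397,280),(303,373),(171,375),(79,285),(78,155)])
E
```

```text
[692.575 232.7  ] [72.  72.9 72.6 72.6] 1.9141824305759705
[695.8    234.7875] [108.  107.  109.1 107.2 107.1 107.4 107.2 108.4] 2.4802649084518085
table rel machine deg -0.566082477875838
```

```bash
python3 - <<'E'
from h import *
s=bot.read_state();p=list(s["position"]);y=s["eef_rot"][2]
print(y)
plan([(528,365,150)],g=-0.3)
plan([(440,150,260,182),(440,-40,300,165),(410,-150,300,150),(376,-252,240),(376,-257,80)],start=[528,365,150,y])
E
```

```text
-177.81950987199687
[[0.001,0.001,-0.214,0.0,-0.3],[0.001,0.001,-0.214,0.0,-0.3]]
[[0.08,-0.176,-0.092,0.007,-1],[0.08,-0.176,-0.092,0.007,-1],[0.08,-0.176,-0.092,0.007,-1],[0.08,-0.176,-0.092,0.007,-1],[0.08,-0.176,-0.092,0.007,-1],[0.08,-0.176,-0.092,0.007,-1],[0.007,-0.19,-0.04,0.742,-1],[-0.005,-0.19,-0.04,0.742,-1],[-0.016,-0.189,-0.04,0.742,-1],[-0.027,-0.188,-0.04,0.742,-1],[-0.038,-0.186,-0.04,0.742,-1],[0.001,-0.143,0.0,0.818,-1]]
[[-0.009,-0.142,0.0,0.818,-1],[-0.018,-0.141,0.0,0.818,-1],[-0.027,-0.14,0.0,0.818,-1],[-0.036,-0.176,0.1,0.0,-1],[-0.036,-0.176,0.1,0.0,-1],[-0.036,-0.176,0.1,0.0,-1],[-0.003,-0.005,0.2,0.0,-1],[-0.003,-0.005,0.2,0.0,-1],[-0.003,-0.005,0.2,0.0,-1],[-0.003,-0.005,0.2,0.0,-1]]
```

>>> {"api": "jog_arm", "payload": {"rows": [[0,0,0,0,-0.3],[0,0,0,0,-0.3],[0,0,0,0,-0.3],[0,0,0,0,-0.3],[0,0,-0.1,0,-0.3],[0,0,-0.214,0,-0.3],[0,0,-0.114,0,-0.3]]}}

```text
time: 9.9
position: [529.3, 364.6, 152.4]
eef_rot: [179.9, 0.1, -177.9]
wrist_force: [0.8, 0.8, -0.0]
opening: 55.8
```

>>> {"api": "jog_arm", "payload": {"rows": [[0.08,-0.176,-0.092,0,-1],[0.08,-0.176,-0.092,0,-1],[0.08,-0.176,-0.092,0,-1],[0.08,-0.176,-0.092,0,-1],[0.08,-0.176,-0.092,0,-1],[0.08,-0.176,-0.092,0,-1],[0.007,-0.19,-0.04,0.742,-1],[-0.005,-0.19,-0.04,0.742,-1],[-0.016,-0.189,-0.04,0.742,-1],[-0.027,-0.188,-0.04,0.742,-1],[-0.038,-0.186,-0.04,0.742,-1],[0.001,-0.143,0,0.818,-1]]}}

```text
time: 11.1
position: [434.0, -71.2, 301.1]
eef_rot: [-180.0, 0.1, 161.1]
wrist_force: [0.6, 0.1, -0.2]
opening: 87.2
```

```bash
python3 - <<'E'
from h import *
s=bot.read_state();print(s["time"],s["position"].round(1),s["eef_rot"].round(1),s["joint_pos"].round(0))
c=vision.capture("top"); cv2.imwrite("pics/full3.png",cv2.resize(c["img"],None,fx=1.4,fy=1.4)[:,:,::-1])
plan([(410,-150,300,150),(376,-252,240),(376,-257,80)])
E
```

```text
11.1 [434.  -71.2 301.1] [-1.800e+02  1.000e-01  1.611e+02] [ 54.   4. -51. 109.   3.  68.  72.]
[[-0.007,-0.129,0.0,0.772,-1],[-0.015,-0.129,0.0,0.772,-1],[-0.022,-0.127,0.0,0.772,-1],[-0.036,-0.176,0.1,0.0,-1],[-0.036,-0.176,0.1,0.0,-1],[-0.036,-0.176,0.1,0.0,-1],[-0.003,-0.005,0.2,0.0,-1],[-0.003,-0.005,0.2,0.0,-1],[-0.003,-0.005,0.2,0.0,-1],[-0.003,-0.005,0.2,0.0,-1]]
```

>>> {"api": "jog_arm", "payload": {"rows": [[-0.007,-0.129,0,0.772,-1],[-0.015,-0.129,0,0.772,-1],[-0.022,-0.127,0,0.772,-1],[-0.036,-0.176,0.1,0,-1],[-0.036,-0.176,0.1,0,-1],[-0.036,-0.176,0.1,0,-1],[-0.003,-0.005,0.2,0,-1],[-0.003,-0.005,0.2,0,-1],[-0.003,-0.005,0.2,0,-1],[-0.003,-0.005,0.2,0,-1],[0,0,0,0,-1]]}}

```text
time: 12.25
position: [376.4, -248.3, 76.2]
eef_rot: [179.9, -0.6, 150.8]
wrist_force: [-0.2, 1.0, 0.1]
opening: 87.1
```

```bash
python3 - <<'E'
from h import *
s=bot.read_state();print(s["time"],s["position"].round(1),s["eef_rot"].round(1),s["joint_pos"].round(0))
c2=snap("scene","n3s.png",crop=(300,160,420,240),scale=4.5)
c=snap("top","n3t.png",crop=(300,190,430,290),scale=3)
a=cv2.imread("pics/n3t.png");b=cv2.imread("pics/n3s.png");w=max(a.shape[1],b.shape[1])
pad=lambda m:cv2.copyMakeBorder(m,0,0,0,w-m.shape[1],cv2.BORDER_CONSTANT)
cv2.imwrite("pics/n3.png",np.vstack([pad(a)[:240],pad(b)]))
print("tip proj scene",(proj(c2,s["position"])-[300,160])*4.5+[0,240],"blank",(proj(c2,(376,-257,18))-[300,160])*4.5+[0,240])
E
```

```text
12.25 [ 376.4 -248.3   76.2] [179.9  -0.6 150.8] [ 58.  22. -36. 123.  20.  41.  70.]
tip proj scene [237.15 430.35] blank [234.45 477.6 ]
```

View pics/n3.png

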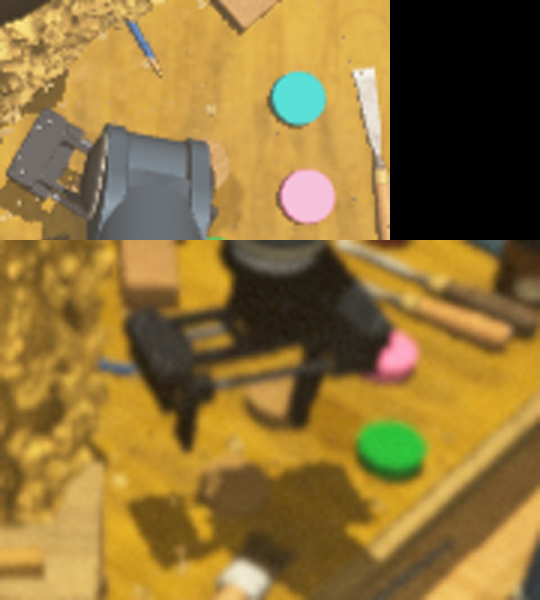

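```bash
python3 - <<'E'
from h import *
plan([(375.5,-256.5,80,100),(375.5,-256.5,4)])
E
```

```text
[[0.0,-0.003,0.0,0.924,-1],[0.0,-0.003,0.0,0.924,-1],[0.0,-0.003,0.0,0.924,-1],[0.0,-0.003,0.0,0.924,-1],[-0.001,-0.003,0.0,0.924,-1],[-0.001,-0.003,0.0,0.924,-1],[-0.001,-0.003,0.0,0.924,-1],[-0.001,-0.003,0.0,0.924,-1],[-0.002,-0.003,0.0,0.924,-1],[-0.002,-0.003,0.0,0.924,-1],[-0.002,-0.003,0.0,0.924,-1],[-0.002,-0.003,0.0,0.924,-1]]
[[0.0,0.0,0.19,0.0,-1],[0.0,0.0,0.19,0.0,-1]]
```

>>> {"api": "jog_arm", "payload": {"rows": [[0,0,0,0.924,-1],[0,0,0,0.924,-1],[0,0,0,0.924,-1],[0,0,0,0.924,-1],[0,0,0,0.924,-1],[0,0,0,0.924,-1],[0,0,0,0.924,-1],[0,0,0,0.924,-1],[0,0,0,0.924,-1],[0,0,0,0.924,-1],[0,0,0,0.924,-1],[0,0,0,0.924,-1]]}}

```text
time: 13.55
position: [382.0, -251.1, 83.2]
eef_rot: [179.8, 0.2, 99.8]
wrist_force: [-0.6, 0.5, -0.1]
opening: 87.1
```

```bash
python3 - <<'E'
from h import *
plan([(375.5,-256.5,4)],step=26)
s=bot.read_state();print(s["position"].round(1),s["eef_rot"].round(1),s["joint_pos"].round(0))
E
```

```text
[[-0.005,-0.009,0.099,0.0,-1],[-0.005,-0.009,0.099,0.0,-1],[-0.005,-0.009,0.099,0.0,-1],[-0.005,-0.009,0.099,0.0,-1]]
[ 382.  -251.1   83.2] [179.8   0.2  99.8] [ 49.  19. -25. 123.  13.  39.  25.]
```

>>> {"api": "jog_arm", "payload": {"rows": [[-0.02,-0.036,0.05,0,-1],[0,0,0.12,0,-1],[0,0,0.12,0,-1],[0,0,0.106,0,-1],[0,0,0,0,-1]]}}

```text
time: 14.05
position: [374.7, -256.5, 1.3]
eef_rot: [179.9, 0.1, 100.0]
wrist_force: [-0.2, 0.4, 0.5]
opening: 87.0
```

>>> {"api": "jog_arm", "payload": {"rows": [[0,0,0,0,1],[0,0,0,0,1],[0,0,0,0,1],[0,0,0,0,1],[0,0,0,0,1]], "squeeze": 20}}

```text
time: 14.55
position: [374.0, -255.7, 1.3]
eef_rot: [179.9, 0.0, 100.0]
wrist_force: [0.3, 0.1, 1.9]
opening: 56.6
```

```bash
python3 - <<'E'
from h import *
plan([(374,-256,50),(352,-268,150),(338,-278,300,130),(410,-150,300,150),(440,-40,300,165),(450,120,250,182.4),(524.7,225,110)],g=1)
E
```

```text
[[-0.001,0.0,-0.122,0.0,1],[-0.001,0.0,-0.122,0.0,1],[-0.013,-0.04,-0.167,0.0,1],[-0.013,-0.04,-0.167,0.0,1],[-0.013,-0.04,-0.167,0.0,1],[-0.005,-0.011,-0.107,-0.936,1],[-0.004,-0.011,-0.107,-0.936,1],[-0.004,-0.012,-0.107,-0.936,1],[-0.003,-0.012,-0.107,-0.936,1],[-0.002,-0.012,-0.107,-0.936,1],[-0.001,-0.012,-0.107,-0.936,1],[0.0,-0.012,-0.107,-0.936,1]]
[[0.052,0.137,0.0,-0.873,1],[0.042,0.141,0.0,-0.873,1],[0.032,0.143,0.0,-0.873,1],[0.022,0.145,0.0,-0.873,1],[0.012,0.146,0.0,-0.873,1],[0.036,0.138,0.0,-0.818,1],[0.027,0.14,0.0,-0.818,1],[0.018,0.141,0.0,-0.818,1],[0.009,0.142,0.0,-0.818,1],[0.04,0.196,0.062,-0.949,1],[0.025,0.199,0.062,-0.949,1],[0.01,0.2,0.062,-0.949,1]]
[[-0.006,0.2,0.062,-0.949,1],[-0.099,0.127,0.175,0.0,1],[-0.099,0.127,0.175,0.0,1],[-0.099,0.127,0.175,0.0,1],[-0.099,0.127,0.175,0.0,1]]
```

>>> {"api": "jog_arm", "payload": {"rows": [[-0.001,0,-0.122,0,1],[-0.001,0,-0.122,0,1],[-0.013,-0.04,-0.167,0,1],[-0.013,-0.04,-0.167,0,1],[-0.013,-0.04,-0.167,0,1],[-0.005,-0.011,-0.107,-0.936,1],[-0.004,-0.011,-0.107,-0.936,1],[-0.004,-0.012,-0.107,-0.936,1],[-0.003,-0.012,-0.107,-0.936,1],[-0.002,-0.012,-0.107,-0.936,1],[-0.001,-0.012,-0.107,-0.936,1],[0,-0.012,-0.107,-0.936,1]]}}

```text
time: 15.75
position: [337.2, -277.4, 300.4]
eef_rot: [-180.0, -0.0, 130.2]
wrist_force: [0.5, -0.2, -0.5]
opening: 56.3
```

>>> {"api": "jog_arm", "payload": {"rows": [[0.052,0.137,0,-0.873,1],[0.042,0.141,0,-0.873,1],[0.032,0.143,0,-0.873,1],[0.022,0.145,0,-0.873,1],[0.012,0.146,0,-0.873,1],[0.036,0.138,0,-0.818,1],[0.027,0.14,0,-0.818,1],[0.018,0.141,0,-0.818,1],[0.009,0.142,0,-0.818,1],[0.04,0.196,0.062,-0.949,1],[0.025,0.199,0.062,-0.949,1],[0.01,0.2,0.062,-0.949,1]]}}

```text
time: 16.95
position: [446.5, 81.2, 262.1]
eef_rot: [-179.9, 0.0, 178.2]
wrist_force: [0.6, -1.0, -0.5]
opening: 56.5
```

```bash
python3 - <<'E'
from h import *
s=bot.read_state();print(s["position"].round(1),s["eef_rot"].round(1),s["joint_pos"].round(0),s["opening"])
plan([(524.7,225,110,182.4)],g=1)
E
```

```text
[446.5  81.2 262.1] [-179.9    0.   178.2] [ 34.   9. -54. 111.   8.  64.  65.] 56.48075122323886
[[-0.074,0.146,0.152,-0.184,1],[-0.076,0.145,0.152,-0.184,1],[-0.078,0.144,0.152,-0.184,1],[-0.08,0.143,0.152,-0.184,1],[-0.082,0.142,0.152,-0.184,1]]
```

>>> {"api": "jog_arm", "payload": {"rows": [[-0.074,0.146,0.152,-0.184,1],[-0.076,0.145,0.152,-0.184,1],[-0.078,0.144,0.152,-0.184,1],[-0.08,0.143,0.152,-0.184,1],[-0.082,0.142,0.152,-0.184,1],[0,0,0,0,1],[0,0,0,0,1]]}}

```text
time: 17.65
position: [524.7, 224.0, 109.5]
eef_rot: [-180.0, -0.2, -177.7]
wrist_force: [-0.4, -0.2, -0.3]
opening: 56.5
```

```bash
python3 - <<'E'
from h import *
s=bot.read_state();print(s["position"].round(1),s["eef_rot"].round(1),s["joint_pos"].round(0),s["opening"])
plan([(524.7,225,40),(524.7,225,31.8)],g=1,step=30)
E
```

```text
[524.7 224.  109.5] [-180.    -0.2 -177.7] [  7.  32. -47. 107.  29.  54.  39.] 56.453057204236956
[[0.0,0.002,0.116,0.0,1],[0.0,0.002,0.116,0.0,1],[0.0,0.002,0.116,0.0,1],[0.0,0.0,0.041,0.0,1]]
```

>>> {"api": "jog_arm", "payload": {"rows": [[0,0.004,0.1,0,1],[0,0,0.12,0,1],[0,0,0.12,0,1],[0,0,0.03,0,1],[0,0,0.01,0,1],[0,0,0,0,1],[0,0,0,0,1]]}}

```text
time: 18.35
position: [526.4, 224.7, 36.0]
eef_rot: [180.0, 0.1, -177.8]
wrist_force: [0.1, 0.5, 0.3]
opening: 56.4
```

>>> {"api": "jog_arm", "payload": {"rows": [[0,0,0,0,-0.6],[0,0,0,0,-0.6],[0,0,0,0,-0.6],[0,0,0,0,-0.6],[0,0,-0.05,0,-0.6],[0,0,-0.2,0,-0.6],[0,0,-0.2,0,-0.6],[0,0,-0.2,0,-0.6]]}}

```text
time: 19.15
position: [525.2, 224.7, 166.5]
eef_rot: [180.0, -0.0, -177.7]
wrist_force: [0.4, 0.5, -0.3]
opening: 70.1
```

```bash
python3 - <<'E'
from h import *
c=snap("top","s4t.png",crop=(125,170,225,290),scale=5)
c2=snap("scene","s4s.png",crop=(180,235,280,345),scale=4)
a=cv2.imread("pics/s4t.png");b=cv2.imread("pics/s4s.png");print(a.shape,b.shape)
pad=lambda m,h:cv2.copyMakeBorder(m,0,h-m.shape[0],0,0,cv2.BORDER_CONSTANT)
cv2.imwrite("pics/s4.png",np.hstack([a[:,:400],pad(b,600)]))
E
```

```text
(600, 500, 3) (440, 400, 3)
```

View pics/s4.png

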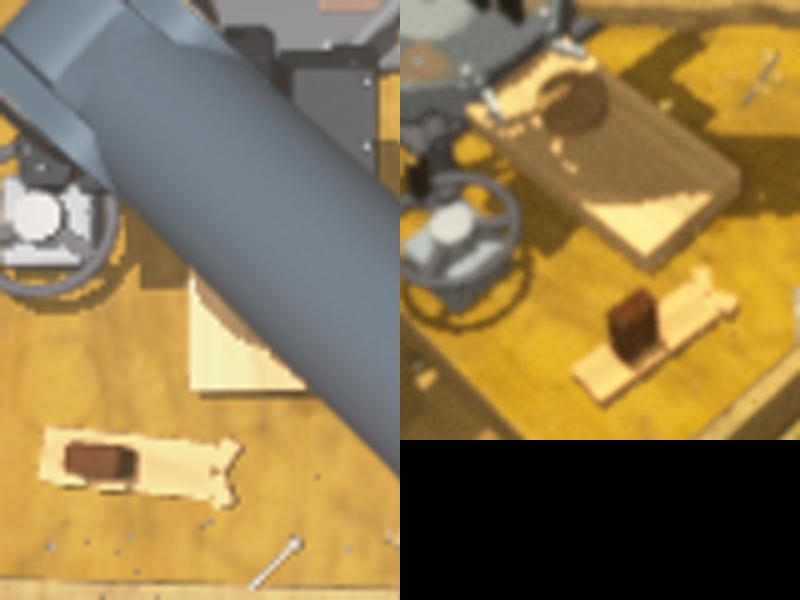

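```bash
python3 - <<'E'
from h import *
c=vision.capture("top");c2=vision.capture("scene")
f=lambda u,v,z:at(c,125+u/5,170+v/5,z)
T=[f(45,428,14),f(40,480,14),f(240,442,14),f(231,506,14)];print(T)
d=(T[2]+T[3]-T[0]-T[1])/2; print("len",np.linalg.norm(d),np.degrees(np.arctan2(d[1],d[0])))
t=(T[0]+T[1])/2; print("handle from sole",t+d/np.linalg.norm(d)*45*np.linalg.norm(d)/125, "top face",f(88,461,66))
print("blank",at(c2,223.75,261.25,48))
print("handle scene",at(c2,180+(637-400)/4,235+300/4,66))
s=bot.read_state();print(s["position"].round(1))
E
```

```text
[array([359.6, 363.7,  14. ]), array([327.1, 365. ,  14. ]), array([354.3, 241.2,  14. ]), array([314.3, 244.8,  14. ])]
len 121.68699601847355 -94.26509007710663
handle from sole [340.092 320.664  14.   ] top face [339.9 322.7  66. ]
blank [514.9 228.7  48. ]
handle scene [340.5 317.6  66. ]
[526.  224.6 165.8]
```

```bash
python3 - <<'E'
from h import *
plan([(400,290,165,130),(339.5,319,120,85.7)],g=-0.3)
E
```

```text
[[0.051,0.029,0.0,0.95,-0.3],[0.053,0.025,0.0,0.95,-0.3],[0.055,0.021,0.0,0.95,-0.3],[0.057,0.017,0.0,0.95,-0.3],[0.058,0.013,0.0,0.95,-0.3],[0.059,0.008,0.0,0.95,-0.3],[0.059,0.004,0.0,0.95,-0.3],[0.059,-0.001,0.0,0.95,-0.3],[0.059,-0.005,0.0,0.95,-0.3],[0.058,-0.01,0.0,0.95,-0.3],[0.057,-0.014,0.0,0.95,-0.3],[0.056,-0.018,0.0,0.95,-0.3]]
[[0.031,-0.014,0.022,0.966,-0.3],[0.029,-0.016,0.022,0.966,-0.3],[0.028,-0.018,0.022,0.966,-0.3],[0.027,-0.021,0.022,0.966,-0.3],[0.025,-0.022,0.022,0.966,-0.3],[0.023,-0.024,0.022,0.966,-0.3],[0.021,-0.026,0.022,0.966,-0.3],[0.019,-0.028,0.022,0.966,-0.3],[0.017,-0.029,0.022,0.966,-0.3],[0.015,-0.03,0.022,0.966,-0.3]]
```

>>> {"api": "jog_arm", "payload": {"rows": [[0.051,0.029,0,0.95,-0.3],[0.053,0.025,0,0.95,-0.3],[0.055,0.021,0,0.95,-0.3],[0.057,0.017,0,0.95,-0.3],[0.058,0.013,0,0.95,-0.3],[0.059,0.008,0,0.95,-0.3],[0.059,0.004,0,0.95,-0.3],[0.059,-0.001,0,0.95,-0.3],[0.059,-0.005,0,0.95,-0.3],[0.058,-0.01,0,0.95,-0.3],[0.057,-0.014,0,0.95,-0.3],[0.056,-0.018,0,0.95,-0.3]]}}

```text
time: 20.55
position: [398.6, 289.1, 163.0]
eef_rot: [-179.8, -0.0, 129.8]
wrist_force: [0.1, -0.2, 0.5]
opening: 56.8
```

>>> {"api": "jog_arm", "payload": {"rows": [[0.031,-0.014,0.022,0.966,-0.3],[0.029,-0.016,0.022,0.966,-0.3],[0.028,-0.018,0.022,0.966,-0.3],[0.027,-0.021,0.022,0.966,-0.3],[0.025,-0.022,0.022,0.966,-0.3],[0.023,-0.024,0.022,0.966,-0.3],[0.021,-0.026,0.022,0.966,-0.3],[0.019,-0.028,0.022,0.966,-0.3],[0.017,-0.029,0.022,0.966,-0.3],[0.015,-0.03,0.022,0.966,-0.3],[0,0,0,0,-0.3]]}}

```text
time: 21.65
position: [337.6, 318.1, 118.9]
eef_rot: [-179.8, 0.2, 85.8]
wrist_force: [-0.3, -1.1, -0.2]
opening: 56.8
```

```bash
python3 - <<'E'
from h import *
s=bot.read_state();print(s["position"].round(1),s["eef_rot"].round(1),s["joint_pos"].round(0),s["opening"])
plan([(339.5,319,28)],g=-.3,step=30)
E
```

```text
[337.6 318.1 118.9] [-179.8    0.2   85.8] [-21.  18. -33. 120.  14.  46. -66.] 56.81529902107596
[[0.001,0.002,0.114,0.0,-0.3],[0.001,0.002,0.114,0.0,-0.3],[0.001,0.002,0.114,0.0,-0.3],[0.001,0.002,0.114,0.0,-0.3]]
```

>>> {"api": "jog_arm", "payload": {"rows": [[0.004,0.009,0.1,0,-0.3],[0,0,0.12,0,-0.3],[0,0,0.12,0,-0.3],[0,0,0.115,0,-0.3],[0,0,0,0,-0.3],[0,0,0,0,1],[0,0,0,0,1],[0,0,0,0,1],[0,0,0,0,1],[0,0,0,0,1],[0,0,0,0,1]], "squeeze": 30}}

```text
time: 22.75
position: [341.3, 319.8, 29.8]
eef_rot: [180.0, -0.0, 85.7]
wrist_force: [-0.9, -0.7, 3.6]
opening: 19.8
```

```bash
python3 - <<'E'
from h import *
s=bot.read_state();print(s["position"].round(1),s["eef_rot"].round(1),s["opening"],s["wrist_force"].round(1))
# start of push: handle 290 before axis
ax=np.array([694.6,232.1]);e=np.array([np.cos(np.radians(2.4)),np.sin(np.radians(2.4))])
for d in (300,290,273,169.5): print(d,(ax-e*d).round(1))
q=ax-e*300
plan([(345,290,100),(q[0],q[1],100,182.4)],g=1)
E
```

```text
[341.3 319.8  29.8] [180.   -0.   85.7] 19.80545672276918 [-0.9 -0.7  3.6]
300 [394.9 219.5]
290 [404.9 220. ]
273 [421.8 220.7]
169.5 [525.2 225. ]
[[-0.074,0.015,-0.175,0.0,1],[-0.074,0.015,-0.175,0.0,1],[-0.015,0.012,0.0,-0.959,1],[-0.016,0.011,0.0,-0.959,1],[-0.017,0.01,0.0,-0.959,1],[-0.018,0.009,0.0,-0.959,1],[-0.018,0.007,0.0,-0.959,1],[-0.019,0.006,0.0,-0.959,1],[-0.019,0.004,0.0,-0.959,1],[-0.019,0.003,0.0,-0.959,1],[-0.02,0.002,0.0,-0.959,1],[-0.02,0.0,0.0,-0.959,1]]
[[-0.02,-0.001,0.0,-0.959,1],[-0.019,-0.003,0.0,-0.959,1],[-0.019,-0.004,0.0,-0.959,1],[-0.019,-0.006,0.0,-0.959,1],[-0.018,-0.007,0.0,-0.959,1],[-0.018,-0.009,0.0,-0.959,1],[-0.017,-0.01,0.0,-0.959,1],[-0.016,-0.011,0.0,-0.959,1],[-0.015,-0.012,0.0,-0.959,1],[-0.014,-0.014,0.0,-0.959,1],[-0.013,-0.015,0.0,-0.959,1],[-0.012,-0.016,0.0,-0.959,1]]
```

>>> {"api": "jog_arm", "payload": {"rows": [[-0.04,0.01,-0.15,0,1],[-0.074,0.015,-0.2,0,1],[-0.045,0.012,0,-0.959,1],[-0.016,0.011,0,-0.959,1],[-0.017,0.01,0,-0.959,1],[-0.018,0.009,0,-0.959,1],[-0.018,0.007,0,-0.959,1],[-0.019,0.006,0,-0.959,1],[-0.019,0.004,0,-0.959,1],[-0.019,0.003,0,-0.959,1],[-0.02,0.002,0,-0.959,1],[-0.02,0,0,-0.959,1]]}}

```text
time: 23.95
position: [366.6, 258.0, 99.4]
eef_rot: [-180.0, 0.0, 129.9]
wrist_force: [0.1, 0.4, -1.4]
opening: 19.9
```

>>> {"api": "jog_arm", "payload": {"rows": [[-0.02,-0.001,0,-0.959,1],[-0.019,-0.003,0,-0.959,1],[-0.019,-0.004,0,-0.959,1],[-0.019,-0.006,0,-0.959,1],[-0.018,-0.007,0,-0.959,1],[-0.018,-0.009,0,-0.959,1],[-0.017,-0.01,0,-0.959,1],[-0.016,-0.011,0,-0.959,1],[-0.015,-0.012,0,-0.959,1],[-0.014,-0.014,0,-0.959,1],[-0.013,-0.015,0,-0.959,1],[-0.012,-0.016,0,-0.959,1]]}}

```text
time: 25.15
position: [394.0, 219.5, 99.4]
eef_rot: [-180.0, -0.0, -177.4]
wrist_force: [0.4, 0.2, -2.5]
opening: 19.8
```

```bash
python3 - <<'E'
from h import *
s=bot.read_state();print(s["position"].round(1),s["eef_rot"].round(1),s["opening"],s["joint_pos"].round(0))
plan([(388,219.2,90,182.4),(388,219.2,62)],g=1,step=25)
c=snap("top","p5t.png",crop=(125,150,225,270),scale=5)
c2=snap("scene","p5s.png",crop=(180,225,280,325),scale=4)
a=cv2.imread("pics/p5t.png");b=cv2.imread("pics/p5s.png")
pad=lambda m,h:cv2.copyMakeBorder(m,0,h-m.shape[0],0,0,cv2.BORDER_CONSTANT)
cv2.imwrite("pics/p5.png",np.hstack([a[:,:400],pad(b,600)]))
E
```

```text
[394.  219.5  99.4] [-180.    -0.  -177.4] 19.802636060029382 [ 10.  25. -54. 122.  28.  46.  31.]
[[0.03,0.0,0.047,0.045,1],[0.0,0.0,0.07,0.0,1],[0.0,0.0,0.07,0.0,1]]
```

View pics/p5.png

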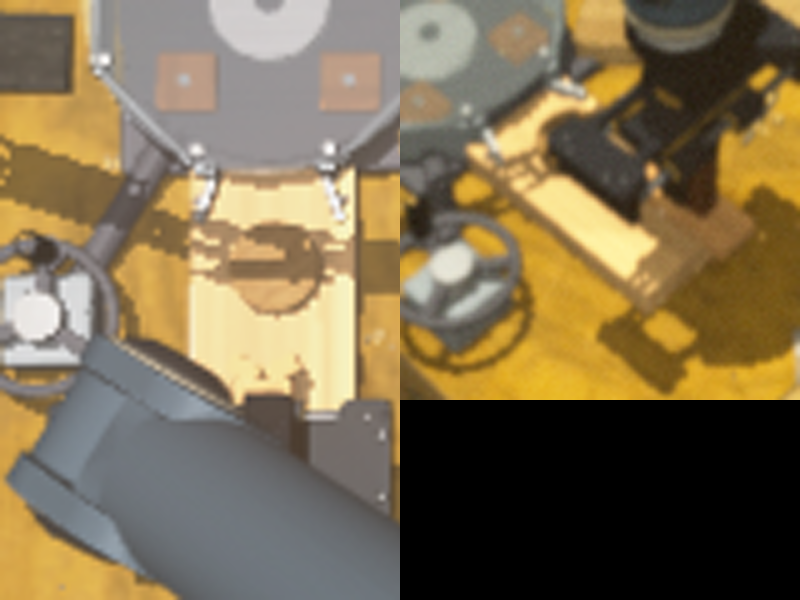

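```bash
python3 - <<'E'
from h import *
c=vision.capture("top")
f=lambda u,v,z:at(c,125+u/5,150+v/5,z)
b=f(280,269,48);print("blank",b); ax=np.array([694.6,232.1]);t=np.radians(2.4);R=np.array([[np.cos(t),np.sin(t)],[-np.sin(t),np.cos(t)]])
print("machine frame",R@(b[:2]-ax)); print("opening mid",R@(f(271,185,42)[:2]-ax),"bed edges",R@(f(191,300,30)[:2]-ax),R@(f(356,300,30)[:2]-ax))
E
```

```text
blank [523.5 218.3  48. ]
machine frame [-171.52780025   -6.6229707 ]
opening mid [-117.68947283    0.32861186] bed edges [-188.18225839   52.12597843] [-189.5148325   -51.30894916]
```

>>> {"api": "jog_arm", "payload": {"rows": [[0.03,0,0.047,0.045,1],[0,0,0.07,0,1],[0,0,0.06,0,1],[0,0,0,0,1]]}}

```text
time: 25.7
position: [386.6, 219.1, 62.5]
eef_rot: [-179.9, -0.2, -177.8]
wrist_force: [-0.8, -0.1, -1.4]
opening: 20.0
```

>>> {"api": "jog_arm", "payload": {"rows": [[0,0,0.012,0,1],[-0.05,0,0,0,1],[-0.05,0,0,0,1],[-0.05,0,0,0,1],[-0.05,0,0,0,1],[-0.05,0,0,0,1],[-0.05,0,0,0,1],[-0.05,0,0,0,1],[-0.05,0,0,0,1],[-0.05,0,0,0,1],[-0.05,0,0,0,1],[0,0,0,0,1]]}}

```text
time: 26.9
position: [489.1, 225.0, 61.9]
eef_rot: [179.9, 0.0, -177.8]
wrist_force: [-1.0, 1.8, -1.1]
opening: 19.7
```

```bash
python3 - <<'E'
from h import *
s=bot.read_state();print(s["position"].round(1),s["eef_rot"].round(1),s["wrist_force"].round(1),s["opening"])
plan([(525.2,225,60,182.4)],g=1,step=6)
c=snap("top","q6t.png",crop=(125,120,225,240),scale=5)
E
```

```text
[489.1 225.   61.9] [ 179.9    0.  -177.8] [-1.   1.8 -1.1] 19.7224357728251
[[-0.026,-0.001,0.001,-0.005,1],[-0.026,-0.001,0.001,-0.005,1],[-0.026,-0.001,0.001,-0.005,1],[-0.026,-0.001,0.001,-0.005,1],[-0.026,-0.001,0.001,-0.005,1],[-0.026,-0.001,0.001,-0.005,1],[-0.026,-0.001,0.001,-0.005,1]]
```

View pics/q6t.png

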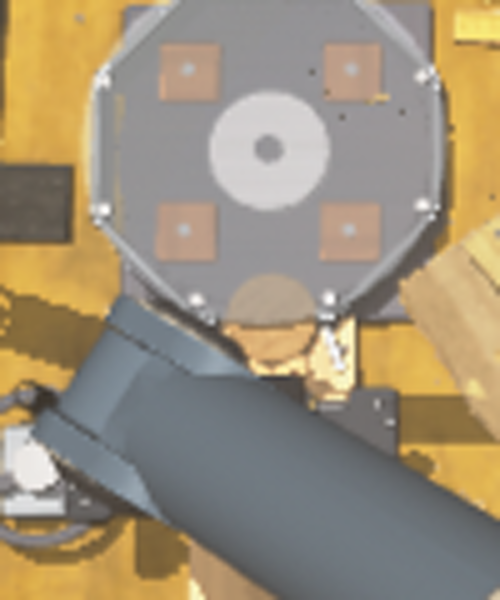

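>>> {"api": "jog_arm", "payload": {"rows": [[-0.026,0,0.002,0,1],[-0.026,0,0.002,0,1],[-0.026,0,0.002,0,1],[-0.026,0,0,0,1],[-0.026,0,0,0,1],[-0.026,0,0,0,1],[-0.02,0,0,0,1],[0,0,0,0,1],[0,0,0,0,1]]}}

```text
time: 27.85
position: [523.3, 225.4, 60.5]
eef_rot: [180.0, 0.0, -177.7]
wrist_force: [0.0, 2.0, -1.5]
opening: 20.0
```

>>> {"api": "jog_arm", "payload": {"rows": [[-0.01,0,0,0,1],[0,0,0,0,1],[0,0,0,0,1]]}}

```text
time: 28.15
position: [525.0, 225.6, 60.6]
eef_rot: [180.0, -0.0, -177.7]
wrist_force: [-2.4, 4.0, -2.1]
opening: 19.9
```

>>> {"api": "jog_arm", "payload": {"rows": [[-0.01,0,0,0,1],[0,0,0,0,1],[0,0,0,0,1]]}}

```text
time: 28.45
position: [527.2, 225.6, 60.6]
eef_rot: [180.0, 0.0, -177.8]
wrist_force: [-2.6, 3.9, -2.8]
opening: 19.6
```

>>> {"api": "jog_arm", "payload": {"rows": [[-0.01,0,0,0,1],[0,0,0,0,1],[0,0,0,0,1]]}}

```text
time: 28.75
position: [529.3, 225.6, 60.6]
eef_rot: [180.0, 0.0, -177.8]
wrist_force: [-1.9, 4.2, -1.1]
opening: 19.5
```

```bash
python3 - <<'E'
from h import *
s=bot.read_state();print(s["position"].round(1),s["wrist_force"].round(1))
c=snap("top","q7t.png",crop=(140,120,220,200),scale=7)
E
```

```text
[529.3 225.6  60.6] [-1.9  4.2 -1.1]
```

View pics/q7t.png

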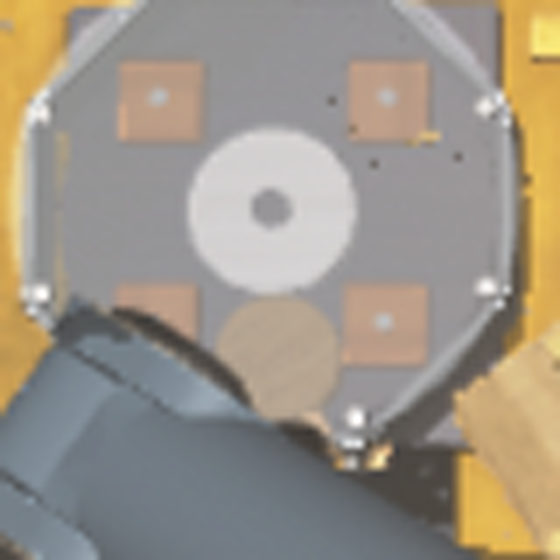

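>>> {"api": "jog_arm", "payload": {"rows": [[-0.01,0,0,0,1],[0,0,0,0,1],[0,0,0,0,1]]}}

```text
time: 29.1
position: [531.1, 225.6, 60.6]
eef_rot: [180.0, -0.0, -177.8]
wrist_force: [-2.8, 4.5, -2.0]
opening: 20.0
```

>>> {"api": "jog_arm", "payload": {"rows": [[-0.015,0,0,0,1],[0,0,0,0,1],[0,0,0,0,1]]}}

```text
time: 29.4
position: [531.5, 225.5, 60.3]
eef_rot: [-179.9, -0.3, -177.7]
wrist_force: [-8.3, 3.4, 2.2]
opening: 19.8
```

```bash
python3 - <<'E'
from h import *
s=bot.read_state();print(s["position"].round(1),s["wrist_force"].round(1))
c=snap("top","q8t.png",crop=(140,120,220,200),scale=7)
a=cv2.imread("pics/q7t.png")[280:400,255:340];b=cv2.imread("pics/q8t.png")
r=cv2.matchTemplate(b,a,cv2.TM_CCOEFF_NORMED);print(cv2.minMaxLoc(r))
cv2.imwrite("pics/q8.png",np.hstack([cv2.imread("pics/q7t.png")[250:450,180:400],b[250:450,180:400]]))
E
```

```text
[531.5 225.5  60.3] [-8.3  3.4  2.2]
(-0.5150324702262878, 0.9833759665489197, (475, 340), (255, 279))
```

View pics/q8.png

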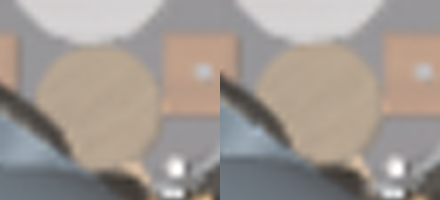

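>>> {"api": "jog_arm", "payload": {"rows": [[0.03,0,0,0,1],[0.07,0,0,0,1],[0.1,0,0,0,1],[0.1,0,0,0,1],[0.1,0,0,0,1],[0.1,0,0,0,1],[0.1,0,0,0,1],[0.015,0,0,0,1],[0,0,0.002,0,1],[0,0,0,0,1]]}}

```text
time: 30.45
position: [413.2, 220.1, 60.4]
eef_rot: [-180.0, 0.1, -177.9]
wrist_force: [-0.5, -0.3, -0.9]
opening: 20.1
```

>>> {"api": "jog_arm", "payload": {"rows": [[0,0,0,0,-0.2],[0,0,0,0,-0.2],[0,0,0,0,-0.2],[0,0,0,0,-0.2],[0,0,-0.1,0,-0.2],[0,0,-0.2,0,-0.2],[0,0,-0.2,0,-0.2],[0,0,0,0,-0.2]]}}

```text
time: 31.25
position: [414.0, 223.1, 164.6]
eef_rot: [179.8, 0.5, -177.8]
wrist_force: [-0.4, 0.5, 0.2]
opening: 51.8
```

```bash
python3 - <<'E'
from h import *
s=bot.read_state();print(s["position"].round(1),s["eef_rot"].round(1),s["joint_pos"].round(0))
plan([(450,320,150),(527.7,365.4,130),(527.7,365.4,64.5)],g=-.2)
E
```

```text
[414.  223.1 164.6] [ 179.8    0.5 -177.8] [ 15.  21. -59. 117.  22.  54.  37.]
[[-0.066,0.159,0.024,0.0,-0.2],[-0.066,0.159,0.024,0.0,-0.2],[-0.066,0.159,0.024,0.0,-0.2],[-0.198,0.106,0.05,0.0,-0.2],[-0.198,0.106,0.05,0.0,-0.2],[0.0,0.0,0.164,0.0,-0.2],[0.0,0.0,0.164,0.0,-0.2]]
```

>>> {"api": "jog_arm", "payload": {"rows": [[-0.066,0.159,0.024,0,-0.2],[-0.066,0.159,0.024,0,-0.2],[-0.066,0.159,0.024,0,-0.2],[-0.198,0.106,0.05,0,-0.2],[-0.198,0.106,0.05,0,-0.2],[0,0,0,0,-0.2],[0,0,0,0,-0.2]]}}

```text
time: 31.95
position: [524.2, 363.0, 124.0]
eef_rot: [-180.0, -0.2, -177.8]
wrist_force: [-0.5, -0.1, -0.3]
opening: 52.1
```

```bash
python3 - <<'E'
from h import *
s=bot.read_state();print(s["position"].round(1),s["eef_rot"].round(1),s["joint_pos"].round(0))
plan([(527.7,365.4,64.5,182.4)],g=-.2,step=24)
e=lambda t:[488.9+40*np.cos(np.radians(t)),363.6+40*np.sin(np.radians(t)),64.5,182.4]
arc((488.9,363.6),2.5,362.5,12,64.5,start=e(2.5))
E
```

```text
[524.2 363.  124. ] [-180.    -0.2 -177.8] [ -5.  38. -49.  97.  32.  61.  27.]
[[-0.006,0.004,0.099,-0.013,-0.2],[-0.006,0.004,0.099,-0.013,-0.2],[-0.006,0.004,0.099,-0.013,-0.2]]
[[0.027,0.1,0.0,0.0,1],[0.073,0.073,0.0,0.0,1],[0.1,0.027,0.0,0.0,1],[0.1,-0.027,0.0,0.0,1],[0.073,-0.073,0.0,0.0,1],[0.027,-0.1,0.0,0.0,1],[-0.027,-0.1,0.0,0.0,1],[-0.073,-0.073,0.0,0.0,1],[-0.1,-0.027,0.0,0.0,1],[-0.1,0.027,0.0,0.0,1],[-0.073,0.073,0.0,0.0,1],[-0.027,0.1,0.0,0.0,1]]
```

>>> {"api": "jog_arm", "payload": {"rows": [[-0.012,0.008,0.099,-0.013,-0.2],[-0.006,0.004,0.099,-0.013,-0.2],[0,0,0.1,0,-0.2],[0,0,0,0,-0.2],[0,0,0,0,1],[0,0,0,0,1],[0,0,0,0,1],[0,0,0,0,1],[0,0,0,0,1],[0,0,0,0,1]], "squeeze": 15}}

```text
time: 32.95
position: [528.4, 365.3, 66.6]
eef_rot: [-180.0, 0.0, -177.7]
wrist_force: [0.8, -0.6, 1.5]
opening: 17.6
```

```bash
python3 - <<'E'
from h import *
s=bot.read_state();print(s["position"].round(1),s["eef_rot"].round(1),s["wrist_force"].round(1))
e=lambda t:[488.9+40*np.cos(np.radians(t)),363.6+40*np.sin(np.radians(t)),64.5,182.3]
arc((488.9,363.6),2.5,722.5,36,64.5,start=e(2.5))
E
```

```text
[528.4 365.3  66.6] [-180.     0.  -177.7] [ 0.8 -0.6  1.5]
[[0.012,0.068,0.0,0.0,1],[0.035,0.06,0.0,0.0,1],[0.053,0.044,0.0,0.0,1],[0.065,0.024,0.0,0.0,1],[0.069,0.0,0.0,0.0,1],[0.065,-0.024,0.0,0.0,1],[0.053,-0.045,0.0,0.0,1],[0.035,-0.06,0.0,0.0,1],[0.012,-0.068,0.0,0.0,1],[-0.012,-0.068,0.0,0.0,1],[-0.035,-0.06,0.0,0.0,1],[-0.053,-0.044,0.0,0.0,1]]
[[-0.065,-0.024,0.0,0.0,1],[-0.069,0.0,0.0,0.0,1],[-0.065,0.024,0.0,0.0,1],[-0.053,0.045,0.0,0.0,1],[-0.035,0.06,0.0,0.0,1],[-0.012,0.068,0.0,0.0,1],[0.012,0.068,0.0,0.0,1],[0.035,0.06,0.0,0.0,1],[0.053,0.044,0.0,0.0,1],[0.065,0.024,0.0,0.0,1],[0.069,0.0,0.0,0.0,1],[0.065,-0.024,0.0,0.0,1]]
[[0.053,-0.045,0.0,0.0,1],[0.035,-0.06,0.0,0.0,1],[0.012,-0.068,0.0,0.0,1],[-0.012,-0.068,0.0,0.0,1],[-0.035,-0.06,0.0,0.0,1],[-0.053,-0.044,0.0,0.0,1],[-0.065,-0.024,0.0,0.0,1],[-0.069,0.0,0.0,0.0,1],[-0.065,0.024,0.0,0.0,1],[-0.053,0.045,0.0,0.0,1],[-0.035,0.06,0.0,0.0,1],[-0.012,0.068,0.0,0.0,1]]
```

>>> {"api": "jog_arm", "payload": {"rows": [[0.012,0.068,0,0,1],[0.035,0.06,0,0,1],[0.053,0.044,0,0,1],[0.065,0.024,0,0,1],[0.069,0,0,0,1],[0.065,-0.024,0,0,1],[0.053,-0.045,0,0,1],[0.035,-0.06,0,0,1],[0.012,-0.068,0,0,1],[-0.012,-0.068,0,0,1],[-0.035,-0.06,0,0,1],[-0.053,-0.044,0,0,1]]}}

```text
time: 34.15
position: [470.6, 331.6, 66.7]
eef_rot: [179.5, 0.1, -177.6]
wrist_force: [3.6, 11.3, -7.9]
opening: 17.1
```

>>> {"api": "jog_arm", "payload": {"rows": [[-0.065,-0.024,0,0,1],[-0.069,0,0,0,1],[-0.065,0.024,0,0,1],[-0.053,0.045,0,0,1],[-0.035,0.06,0,0,1],[-0.012,0.068,0,0,1],[0.012,0.068,0,0,1],[0.035,0.06,0,0,1],[0.053,0.044,0,0,1],[0.065,0.024,0,0,1],[0.069,0,0,0,1],[0.065,-0.024,0,0,1]]}}

```text
time: 35.35
position: [465.6, 400.6, 66.6]
eef_rot: [179.7, 0.0, -177.5]
wrist_force: [1.9, 1.5, 2.8]
opening: 17.7
```

>>> {"api": "jog_arm", "payload": {"rows": [[0.053,-0.045,0,0,1],[0.035,-0.06,0,0,1],[0.012,-0.068,0,0,1],[-0.012,-0.068,0,0,1],[-0.035,-0.06,0,0,1],[-0.053,-0.044,0,0,1],[-0.065,-0.024,0,0,1],[-0.069,0,0,0,1],[-0.065,0.024,0,0,1],[-0.053,0.045,0,0,1],[-0.035,0.06,0,0,1],[-0.012,0.068,0,0,1]]}}

```text
time: 36.55
position: [528.4, 364.3, 66.5]
eef_rot: [-179.9, -0.1, -177.8]
wrist_force: [-0.7, -3.0, 7.1]
opening: 17.4
```

>>> {"api": "jog_arm", "payload": {"rows": [[0,0,0,0,1],[0,0,0,0,1]]}}

```text
time: 36.75
position: [528.4, 366.3, 66.6]
eef_rot: [179.9, 0.0, -177.7]
wrist_force: [2.7, 2.2, 2.1]
opening: 17.5
```

```bash
python3 - <<'E'
from h import *
s=bot.read_state();print(s["position"].round(1),s["wrist_force"].round(1),s["opening"])
c=snap("top","t9.png",crop=(130,105,230,225),scale=5)
E
```

```text
[528.4 366.3  66.6] [2.7 2.2 2.1] 17.453546606867032
```

View pics/t9.png

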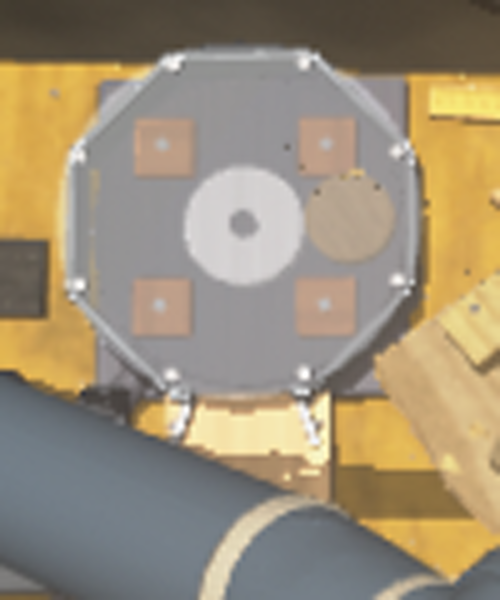

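```bash
python3 - <<'E'
from h import *
c=vision.capture("top")
old=cv2.resize(cv2.imread("pics/b1.png"),(130,100),interpolation=cv2.INTER_AREA)
T=old[40:71,52:83]   # blank around (68,55)
r=cv2.matchTemplate(np.ascontiguousarray(c["img"][160:300,290:440,::-1]),T,cv2.TM_CCOEFF_NORMED)
m=cv2.minMaxLoc(r);print(m, "expected",(300+52-290,190+40-160))
p=lambda q:at(c,q[0],q[1],18)
print(p((290+m[3][0]+68-52,160+m[3][1]+55.2-40)))
y=bot.read_state()["eef_rot"][2]
plan([(440,150,260,175),(440,-40,300,150),(400,-160,300,135),(375,-290,250,110),(412,-366,150,100),(412.5,-369.5,70)],start=[528.4,366,152,y])
E
```

```text
(-0.48727232217788696, 0.9936752915382385, (1, 12), (62, 70)) expected (62, 70)
[ 412.7 -370.7   18. ]
[[0.081,-0.177,-0.09,0.266,-1],[0.077,-0.179,-0.09,0.266,-1],[0.073,-0.18,-0.09,0.266,-1],[0.069,-0.182,-0.09,0.266,-1],[0.066,-0.183,-0.09,0.266,-1],[0.062,-0.184,-0.09,0.266,-1],[-0.014,-0.158,-0.033,0.909,-1],[-0.025,-0.156,-0.033,0.909,-1],[-0.037,-0.154,-0.033,0.909,-1],[-0.048,-0.151,-0.033,0.909,-1],[-0.058,-0.147,-0.033,0.909,-1],[-0.069,-0.143,-0.033,0.909,-1]]
[[-0.032,-0.155,0.0,0.818,-1],[-0.042,-0.152,0.0,0.818,-1],[-0.052,-0.149,0.0,0.818,-1],[-0.061,-0.146,0.0,0.818,-1],[-0.062,-0.091,0.042,0.909,-1],[-0.068,-0.087,0.042,0.909,-1],[-0.074,-0.081,0.042,0.909,-1],[-0.08,-0.076,0.042,0.909,-1],[-0.085,-0.07,0.042,0.909,-1],[-0.09,-0.063,0.042,0.909,-1],[-0.14,0.015,0.167,0.727,-1],[-0.139,0.023,0.167,0.727,-1]]
[[-0.137,0.031,0.167,0.727,-1],[-0.009,0.0,0.2,0.0,-1],[-0.009,0.0,0.2,0.0,-1]]
```

>>> {"api": "jog_arm", "payload": {"rows": [[0,0,0,0,-0.3],[0,0,0,0,-0.3],[0,0,0,0,-0.3],[0,0,0,0,-0.3],[0,0,-0.1,0,-0.3],[0,0,-0.214,0,-0.3],[0,0,-0.114,0,-0.3]]}}

```text
time: 37.55
position: [528.4, 366.3, 154.2]
eef_rot: [179.9, 0.1, -177.6]
wrist_force: [-0.6, 1.0, 0.6]
opening: 55.5
```

>>> {"api": "jog_arm", "payload": {"rows": [[0.081,-0.177,-0.09,0.266,-1],[0.077,-0.179,-0.09,0.266,-1],[0.073,-0.18,-0.09,0.266,-1],[0.069,-0.182,-0.09,0.266,-1],[0.066,-0.183,-0.09,0.266,-1],[0.062,-0.184,-0.09,0.266,-1],[-0.014,-0.158,-0.033,0.909,-1],[-0.025,-0.156,-0.033,0.909,-1],[-0.037,-0.154,-0.033,0.909,-1],[-0.048,-0.151,-0.033,0.909,-1],[-0.058,-0.147,-0.033,0.909,-1],[-0.069,-0.143,-0.033,0.909,-1]]}}

```text
time: 38.75
position: [439.3, -41.8, 299.6]
eef_rot: [-180.0, -0.0, 149.8]
wrist_force: [0.2, 0.2, -0.0]
opening: 86.8
```

>>> {"api": "jog_arm", "payload": {"rows": [[-0.032,-0.155,0,0.818,-1],[-0.042,-0.152,0,0.818,-1],[-0.052,-0.149,0,0.818,-1],[-0.061,-0.146,0,0.818,-1],[-0.062,-0.091,0.042,0.909,-1],[-0.068,-0.087,0.042,0.909,-1],[-0.074,-0.081,0.042,0.909,-1],[-0.08,-0.076,0.042,0.909,-1],[-0.085,-0.07,0.042,0.909,-1],[-0.09,-0.063,0.042,0.909,-1],[-0.14,0.015,0.167,0.727,-1],[-0.139,0.023,0.167,0.727,-1]]}}

```text
time: 39.95
position: [400.0, -342.2, 181.8]
eef_rot: [180.0, 0.1, 103.2]
wrist_force: [-0.3, 0.1, -0.1]
opening: 87.2
```

>>> {"api": "jog_arm", "payload": {"rows": [[-0.137,0.031,0.167,0.727,-1],[-0.009,0,0.2,0,-1],[-0.009,0,0.2,0,-1],[0,0,0,0,-1],[0,0,0,0,-1],[0,0,0,0,-1]]}}

```text
time: 40.55
position: [414.4, -370.3, 71.0]
eef_rot: [179.9, 0.2, 100.0]
wrist_force: [0.6, -0.6, 0.7]
opening: 86.9
```

```bash
python3 - <<'E'
from h import *
s=bot.read_state();print(s["position"].round(1),s["eef_rot"].round(1),s["joint_pos"].round(0))
plan([(412.3,-369.5,2)],step=25)
E
```

```text
[ 414.4 -370.3   71. ] [179.9   0.2 100. ] [ 58.  29. -27. 111.  18.  44.  31.]
[[0.002,-0.003,0.115,0.0,-1],[0.002,-0.003,0.115,0.0,-1],[0.002,-0.003,0.115,0.0,-1]]
```

>>> {"api": "jog_arm", "payload": {"rows": [[0.004,-0.009,0.1,0,-1],[0,0,0.12,0,-1],[0,0,0.12,0,-1],[0,0,0,0,-1],[0,0,0,0,-1],[0,0,0,0,1],[0,0,0,0,1],[0,0,0,0,1],[0,0,0,0,1],[0,0,0,0,1]], "squeeze": 20}}

```text
time: 41.55
position: [411.4, -369.3, 1.0]
eef_rot: [180.0, 0.0, 100.0]
wrist_force: [0.6, -0.1, 2.1]
opening: 56.5
```

```bash
python3 - <<'E'
from h import *
s=bot.read_state();print(s["position"].round(1),s["opening"])
plan([(411,-369,60),(375,-330,200,110),(345,-275,300,130),(410,-150,300,150),(440,-40,300,165),(450,120,250,182.4),(524.7,226,110)],g=1)
E
```

```text
[ 411.4 -369.3    1. ] 56.454075745162825
[[0.001,-0.001,-0.147,0.0,1],[0.001,-0.001,-0.147,0.0,1],[0.056,-0.036,-0.175,-0.544,1],[0.057,-0.033,-0.175,-0.544,1],[0.059,-0.031,-0.175,-0.544,1],[0.06,-0.028,-0.175,-0.544,1],[0.062,-0.009,-0.1,-0.873,1],[0.062,-0.005,-0.1,-0.873,1],[0.063,-0.001,-0.1,-0.873,1],[0.063,0.004,-0.1,-0.873,1],[0.062,0.008,-0.1,-0.873,1],[0.054,0.13,0.0,-0.873,1]]
[[0.045,0.134,0.0,-0.873,1],[0.035,0.136,0.0,-0.873,1],[0.026,0.139,0.0,-0.873,1],[0.016,0.14,0.0,-0.873,1],[0.036,0.138,0.0,-0.818,1],[0.027,0.14,0.0,-0.818,1],[0.018,0.141,0.0,-0.818,1],[0.009,0.142,0.0,-0.818,1],[0.04,0.196,0.062,-0.949,1],[0.025,0.199,0.062,-0.949,1],[0.01,0.2,0.062,-0.949,1],[-0.006,0.2,0.062,-0.949,1]]
[[-0.099,0.128,0.175,0.0,1],[-0.099,0.128,0.175,0.0,1],[-0.099,0.128,0.175,0.0,1],[-0.099,0.128,0.175,0.0,1]]
```

>>> {"api": "jog_arm", "payload": {"rows": [[0.001,-0.001,-0.147,0,1],[0.001,-0.001,-0.147,0,1],[0.056,-0.036,-0.175,-0.544,1],[0.057,-0.033,-0.175,-0.544,1],[0.059,-0.031,-0.175,-0.544,1],[0.06,-0.028,-0.175,-0.544,1],[0.062,-0.009,-0.1,-0.873,1],[0.062,-0.005,-0.1,-0.873,1],[0.063,-0.001,-0.1,-0.873,1],[0.063,0.004,-0.1,-0.873,1],[0.062,0.008,-0.1,-0.873,1],[0.054,0.13,0,-0.873,1]]}}

```text
time: 42.75
position: [356.8, -251.8, 301.7]
eef_rot: [-179.9, 0.3, 133.8]
wrist_force: [0.4, 0.3, -1.2]
opening: 56.2
```

>>> {"api": "jog_arm", "payload": {"rows": [[0.045,0.134,0,-0.873,1],[0.035,0.136,0,-0.873,1],[0.026,0.139,0,-0.873,1],[0.016,0.14,0,-0.873,1],[0.036,0.138,0,-0.818,1],[0.027,0.14,0,-0.818,1],[0.018,0.141,0,-0.818,1],[0.009,0.142,0,-0.818,1],[0.04,0.196,0.062,-0.949,1],[0.025,0.199,0.062,-0.949,1],[0.01,0.2,0.062,-0.949,1],[-0.006,0.2,0.062,-0.949,1]]}}

```text
time: 43.95
position: [449.0, 121.3, 249.4]
eef_rot: [-179.9, 0.0, -177.4]
wrist_force: [1.5, -0.6, -0.4]
opening: 56.4
```

```bash
python3 - <<'E'
from h import *
s=bot.read_state();print(s["position"].round(1),s["eef_rot"].round(1),s["opening"])
plan([(524.7,226,110,182.4)],g=1)
E
```

```text
[449.  121.3 249.4] [-179.9    0.  -177.4] 56.352101900354704
[[-0.1,0.127,0.174,0.008,1],[-0.1,0.127,0.174,0.008,1],[-0.1,0.127,0.174,0.008,1],[-0.1,0.127,0.174,0.008,1]]
```

>>> {"api": "jog_arm", "payload": {"rows": [[-0.1,0.127,0.174,0.008,1],[-0.1,0.127,0.174,0.008,1],[-0.1,0.127,0.174,0.008,1],[-0.1,0.127,0.174,0.008,1],[0,0,0,0,1],[0,0,0,0,1],[0,0,0,0,1]]}}

```text
time: 44.65
position: [525.2, 224.5, 111.6]
eef_rot: [-180.0, 0.1, -177.8]
wrist_force: [-0.4, 0.4, -0.8]
opening: 56.3
```

```bash
python3 - <<'E'
from h import *
s=bot.read_state();print(s["position"].round(1),s["eef_rot"].round(1),s["opening"])
plan([(524.7,226,31.5)],g=1,step=30)
c=vision.capture("scene")
q=proj(c,(407,220.5,96));q0=proj(c,(407,220.5,44));print(q,q0)
im=c["img"].astype(int);m=((im[...,0]-im[...,2]>30)&(im[...,0]<140)&(im[...,1]<im[...,0]*0.55)).astype(np.uint8)
n,l,st,ce=cv2.connectedComponentsWithStats(m)
print([(st[i].tolist(),ce[i].round(1).tolist()) for i in range(1,n) if st[i,4]>25 and 150<ce[i][0]<350 and ce[i][1]>200])
snap("top","z10t.png",crop=(125,150,225,290),scale=4); snap("scene","z10s.png",crop=(180,225,280,345),scale=4)
a=cv2.imread("pics/z10t.png");b=cv2.imread("pics/z10s.png")
pad=lambda m,h:cv2.copyMakeBorder(m,0,h-m.shape[0],0,0,cv2.BORDER_CONSTANT)
cv2.imwrite("pics/z10.png",np.hstack([a,pad(b,a.shape[0])]))
E
```

```text
[525.2 224.5 111.6] [-1.800e+02  1.000e-01 -1.778e+02] 56.30928762271773
[[0.001,0.003,0.134,0.0,1],[0.001,0.003,0.134,0.0,1],[0.001,0.003,0.134,0.0,1]]
[248.5 269.8] [249.1 280.4]
[]
```

View pics/z10.png

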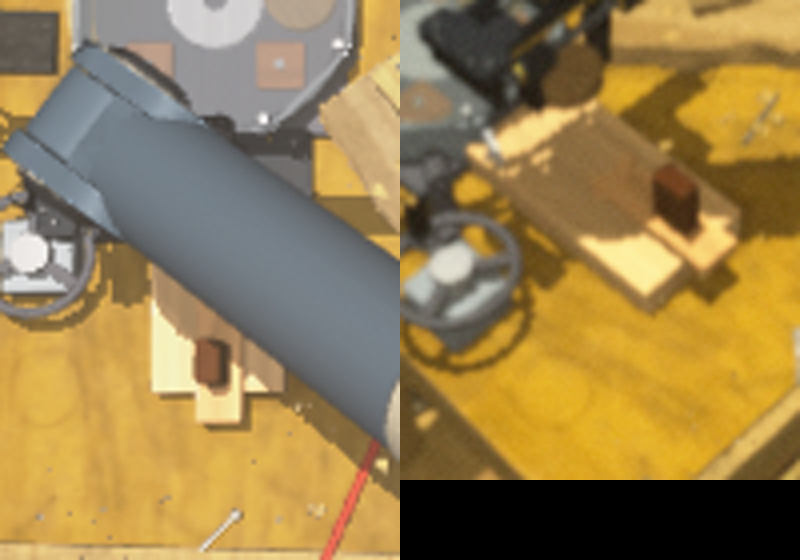

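>>> {"api": "jog_arm", "payload": {"rows": [[0.002,0.002,0.1,0,1],[0,0,0.12,0,1],[0,0,0.12,0,1],[0,0,0.045,0,1],[0,0,0.015,0,1],[0,0,0,0,1],[0,0,0,0,1]]}}

```text
time: 45.5
position: [525.6, 225.8, 32.0]
eef_rot: [179.9, 0.1, -177.7]
wrist_force: [-0.6, -0.3, -0.2]
opening: 56.2
```

```bash
python3 - <<'E'
from h import *
s=bot.read_state();print(s["position"].round(1),s["wrist_force"].round(1),s["opening"])
c=vision.capture("top"); print("handle",at(c,125+210/4,150+362/4,96), "tail",at(c,125+219/4,150+424/4,44))
E
```

```text
[525.6 225.8  32. ] [-0.6 -0.3 -0.2] 56.168582334498446
handle [407.2 214.8  96. ] tail [362.  215.1  44. ]
```

>>> {"api": "jog_arm", "payload": {"rows": [[0,0,0,0,-0.5],[0,0,0,0,-0.5],[0,0,0,0,-0.5],[0,0,-0.05,0,-0.5],[0,0,-0.2,0,-0.5],[0,0,-0.2,0,-0.5],[0.14,-0.004,-0.1,0,-0.3],[0.22,-0.01,0,0,-0.3],[0.2,-0.01,0,0,-0.3],[0,0,0,0,-0.3],[0,0,0,0,-0.3],[0,0,0,0,-0.3]]}}

```text
time: 46.75
position: [414.3, 216.3, 141.3]
eef_rot: [180.0, 0.1, -177.8]
wrist_force: [0.6, -0.7, 0.6]
opening: 56.7
```

```bash
python3 - <<'E'
from h import *
s=bot.read_state();print(s["position"].round(1),s["eef_rot"].round(1))
plan([(409,219.5,61,182.4)],g=-.3,step=30)
E
```

```text
[414.3 216.3 141.3] [ 1.800e+02  1.000e-01 -1.778e+02]
[[0.009,0.006,0.134,-0.013,-0.3],[0.009,0.006,0.134,-0.013,-0.3],[0.009,0.006,0.134,-0.013,-0.3]]
```

>>> {"api": "jog_arm", "payload": {"rows": [[0.027,0.012,0.05,0,-0.3],[0,0,0.12,0,-0.3],[0,0,0.12,0,-0.3],[0,0,0.1,0,-0.3],[0,0,0.01,0,-0.3],[0,0,0,0,-0.3],[0,0,0,0,1],[0,0,0,0,1],[0,0,0,0,1],[0,0,0,0,1],[0,0,0,0,1]], "squeeze": 30}}

```text
time: 47.85
position: [407.7, 218.2, 61.0]
eef_rot: [180.0, 0.0, -177.7]
wrist_force: [-0.2, 0.7, 0.8]
opening: 24.3
```

```bash
python3 - <<'E'
from h import *
s=bot.read_state();print(s["position"].round(1),s["eef_rot"].round(1),s["wrist_force"].round(1),s["opening"])
q=np.array([694.6,232.1]);t=np.radians(2.4);e=np.array([np.cos(t),np.sin(t)])
p=s["position"][:2]-q; print("along",p@e,"lateral",p@np.array([-e[1],e[0]]))
E
```

```text
[407.7 218.2  61. ] [ 180.     0.  -177.7] [-0.2  0.7  0.8] 24.325249004112237
along -287.2557046220332 lateral -1.8251775179926786
```

>>> {"api": "jog_arm", "payload": {"rows": [[0,0,0,0,1],[0,0,0,0,1]]}}

```text
time: 48.05
position: [407.5, 218.4, 60.9]
eef_rot: [180.0, 0.0, -177.7]
wrist_force: [-0.6, 0.9, 0.5]
opening: 20.1
```

>>> {"api": "jog_arm", "payload": {"rows": [[-0.03,0.003,0,0,1],[-0.05,0.003,0,0,1],[-0.05,0,0,0,1],[-0.05,0,0,0,1],[-0.05,0,0,0,1],[-0.05,0,0,0,1],[-0.05,0,0,0,1],[-0.05,0,0,0,1],[-0.05,0,0,0,1],[-0.05,0,0,0,1],[-0.05,0,0,0,1],[0,0,0,0,1]]}}

```text
time: 49.25
position: [514.8, 224.0, 60.8]
eef_rot: [180.0, 0.0, -177.8]
wrist_force: [-1.3, 1.6, 2.6]
opening: 19.9
```

>>> {"api": "jog_arm", "payload": {"rows": [[-0.02,0,0,0,1],[-0.02,0,0,0,1],[-0.01,0,0,0,1],[0,0,0,0,1],[0,0,0,0,1]]}}

```text
time: 49.75
position: [522.2, 225.1, 60.8]
eef_rot: [179.9, -0.1, -177.6]
wrist_force: [-5.3, 1.6, 4.4]
opening: 19.7
```

>>> {"api": "jog_arm", "payload": {"rows": [[-0.01,0,0,0,1],[0,0,0,0,1],[0,0,0,0,1]]}}

```text
time: 50.05
position: [524.2, 225.2, 60.8]
eef_rot: [179.9, -0.1, -177.6]
wrist_force: [-4.8, 2.4, 4.5]
opening: 19.9
```

>>> {"api": "jog_arm", "payload": {"rows": [[-0.01,0,0,0,1],[0,0,0,0,1],[0,0,0,0,1]]}}

```text
time: 50.35
position: [525.7, 225.2, 60.8]
eef_rot: [180.0, -0.1, -177.6]
wrist_force: [-6.3, 1.5, 5.9]
opening: 19.9
```

>>> {"api": "jog_arm", "payload": {"rows": [[-0.01,0,0,0,1],[0,0,0,0,1],[0,0,0,0,1]]}}

```text
time: 50.65
position: [525.8, 225.3, 60.8]
eef_rot: [-180.0, -0.3, -177.6]
wrist_force: [-10.7, 1.0, 10.2]
opening: 19.9
```

>>> {"api": "jog_arm", "payload": {"rows": [[0.03,0,0,0,1],[0.07,0,0,0,1],[0.1,0,0,0,1],[0.1,0,0,0,1],[0.1,0,0,0,1],[0.04,0,0,0,1],[0,0,0.002,0,1],[0,0,0,0,1]]}}

```text
time: 51.45
position: [440.4, 220.3, 60.7]
eef_rot: [-179.9, -0.1, -177.7]
wrist_force: [-6.5, -1.9, 11.2]
opening: 19.8
```

>>> {"api": "jog_arm", "payload": {"rows": [[0,0,0,0,-0.2],[0,0,0,0,-0.2],[0,0,0,0,-0.2],[0,0,0,0,-0.2],[0,0,-0.1,0,-0.2],[0,0,-0.2,0,-0.2],[0,0,-0.2,0,-0.2],[0,0,0,0,-0.2]]}}

```text
time: 52.25
position: [444.2, 223.2, 164.9]
eef_rot: [179.8, 0.5, -177.7]
wrist_force: [0.2, -0.9, 0.1]
opening: 52.2
```

```bash
python3 - <<'E'
from h import *
s=bot.read_state();print(s["position"].round(1),s["eef_rot"].round(1))
plan([(470,320,150,182.4),(528.2,366,130)],g=-.2)
E
```

```text
[444.2 223.2 164.9] [ 179.8    0.5 -177.7]
[[-0.049,0.16,0.025,-0.011,-0.2],[-0.049,0.159,0.025,-0.011,-0.2],[-0.05,0.159,0.025,-0.011,-0.2],[-0.15,0.109,0.05,0.0,-0.2],[-0.15,0.109,0.05,0.0,-0.2]]
```

>>> {"api": "jog_arm", "payload": {"rows": [[-0.049,0.16,0.025,-0.011,-0.2],[-0.049,0.159,0.025,-0.011,-0.2],[-0.05,0.159,0.025,-0.011,-0.2],[-0.15,0.109,0.05,0,-0.2],[-0.15,0.109,0.05,0,-0.2],[0,0,0,0,-0.2],[0,0,0,0,-0.2],[0,0,0,0,-0.2]]}}

```text
time: 53.05
position: [524.3, 363.0, 125.0]
eef_rot: [-179.9, -0.0, -177.5]
wrist_force: [-0.2, -0.3, 0.7]
opening: 52.0
```

```bash
python3 - <<'E'
from h import *
s=bot.read_state();print(s["position"].round(1),s["eef_rot"].round(1))
plan([(528.4,366,65.5,182.4)],g=-.2,step=24)
E
```

```text
[524.3 363.  125. ] [-179.9   -0.  -177.5]
[[-0.007,0.005,0.099,0.004,-0.2],[-0.007,0.005,0.099,0.004,-0.2],[-0.007,0.005,0.099,0.004,-0.2]]
```

>>> {"api": "jog_arm", "payload": {"rows": [[-0.012,0.008,0.099,0,-0.2],[-0.006,0.004,0.099,0,-0.2],[0,0,0.1,0,-0.2],[0,0,0,0,-0.2],[0,0,0,0,1],[0,0,0,0,1],[0,0,0,0,1],[0,0,0,0,1],[0,0,0,0,1],[0,0,0,0,1]], "squeeze": 15}}

```text
time: 54.05
position: [528.9, 366.1, 66.2]
eef_rot: [-180.0, 0.0, -177.6]
wrist_force: [0.6, -0.8, 2.0]
opening: 17.4
```

>>> {"api": "jog_arm", "payload": {"rows": [[0.012,0.068,0,0,1],[0.035,0.06,0,0,1],[0.053,0.044,0,0,1],[0.065,0.024,0,0,1],[0.069,0,0,0,1],[0.065,-0.024,0,0,1],[0.053,-0.045,0,0,1],[0.035,-0.06,0,0,1],[0.012,-0.068,0,0,1],[-0.012,-0.068,0,0,1],[-0.035,-0.06,0,0,1],[-0.053,-0.044,0,0,1]]}}

```text
time: 55.25
position: [470.6, 331.9, 66.3]
eef_rot: [179.6, 0.1, -177.5]
wrist_force: [3.1, 10.4, -7.5]
opening: 17.6
```

>>> {"api": "jog_arm", "payload": {"rows": [[-0.065,-0.024,0,0,1],[-0.069,0,0,0,1],[-0.065,0.024,0,0,1],[-0.053,0.045,0,0,1],[-0.035,0.06,0,0,1],[-0.012,0.068,0,0,1],[0.012,0.068,0,0,1],[0.035,0.06,0,0,1],[0.053,0.044,0,0,1],[0.065,0.024,0,0,1],[0.069,0,0,0,1],[0.065,-0.024,0,0,1]]}}

```text
time: 56.45
position: [466.0, 400.6, 66.2]
eef_rot: [179.8, 0.0, -177.5]
wrist_force: [1.7, 1.9, 1.8]
opening: 17.6
```

>>> {"api": "jog_arm", "payload": {"rows": [[0.053,-0.045,0,0,1],[0.035,-0.06,0,0,1],[0.012,-0.068,0,0,1],[-0.012,-0.068,0,0,1],[-0.035,-0.06,0,0,1],[-0.053,-0.044,0,0,1],[-0.065,-0.024,0,0,1],[-0.069,0,0,0,1],[-0.065,0.024,0,0,1],[-0.053,0.045,0,0,1],[-0.035,0.06,0,0,1],[-0.012,0.068,0,0,1]]}}

```text
time: 57.65
position: [528.9, 364.9, 66.1]
eef_rot: [-179.8, -0.1, -177.7]
wrist_force: [-1.0, -2.9, 5.6]
opening: 17.6
```

>>> {"api": "jog_arm", "payload": {"rows": [[0,0,0,0,1],[0,0,0,0,1],[0,0,0,0,-0.3],[0,0,0,0,-0.3],[0,0,0,0,-0.3],[0,0,0,0,-0.3],[0,0,-0.1,0,-0.3],[0,0,-0.214,0,-0.3],[0,0,-0.2,0,-0.3],[0,0,-0.2,0,-0.3]]}}

```text
time: 58.65
position: [528.2, 365.8, 209.7]
eef_rot: [-180.0, -0.1, -177.6]
wrist_force: [-0.0, 0.1, -0.3]
opening: 56.4
```

```bash
python3 - <<'E'
from h import *
s=bot.read_state();print(s["time"],s["position"].round(1),s["eef_rot"].round(1))
plan([(440,150,260),(440,-20,290)])
E
```

```text
58.65 [528.2 365.8 209.7] [-1.800e+02 -1.000e-01 -1.776e+02]
[[0.097,-0.212,-0.05,0.0,-1],[0.097,-0.212,-0.05,0.0,-1],[0.097,-0.212,-0.05,0.0,-1],[0.097,-0.212,-0.05,0.0,-1],[0.097,-0.212,-0.05,0.0,-1],[0.009,-0.212,-0.038,0.0,-1],[0.009,-0.212,-0.038,0.0,-1],[0.009,-0.212,-0.038,0.0,-1],[0.009,-0.212,-0.038,0.0,-1]]
```

>>> {"api": "jog_arm", "payload": {"rows": [[0.097,-0.212,-0.05,0,-0.3],[0.097,-0.212,-0.05,0,-0.3],[0.097,-0.212,-0.05,0,-0.3],[0.097,-0.212,-0.05,0,-0.3],[0.097,-0.212,-0.05,0,-0.3],[0.009,-0.212,-0.038,0,-0.3],[0.009,-0.212,-0.038,0,-0.3],[0.009,-0.212,-0.038,0,-0.3],[0.009,-0.212,-0.038,0,-0.3],[0,0,0,0,-0.3],[0,0,0,0,-0.3],[0,0,0,0,-0.3]]}}

```text
time: 59.85
position: [440.3, -18.1, 288.7]
eef_rot: [180.0, -0.0, -177.5]
wrist_force: [-0.0, 0.1, -0.7]
opening: 56.9
```

```bash
python3 - <<'E'
from h import *
snap("top","f11t.png",crop=(120,105,230,265),scale=3.7); snap("scene","f11s.png",crop=(140,195,280,335),scale=2.8)
a=cv2.imread("pics/f11t.png");b=cv2.imread("pics/f11s.png")
pad=lambda m,h:cv2.copyMakeBorder(m,0,h-m.shape[0],0,0,cv2.BORDER_CONSTANT)
cv2.imwrite("pics/f11.png",np.hstack([a[:598],pad(b,a.shape[0])[:598,:390]]))
E
```

```text
(no output)
```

View pics/f11.png

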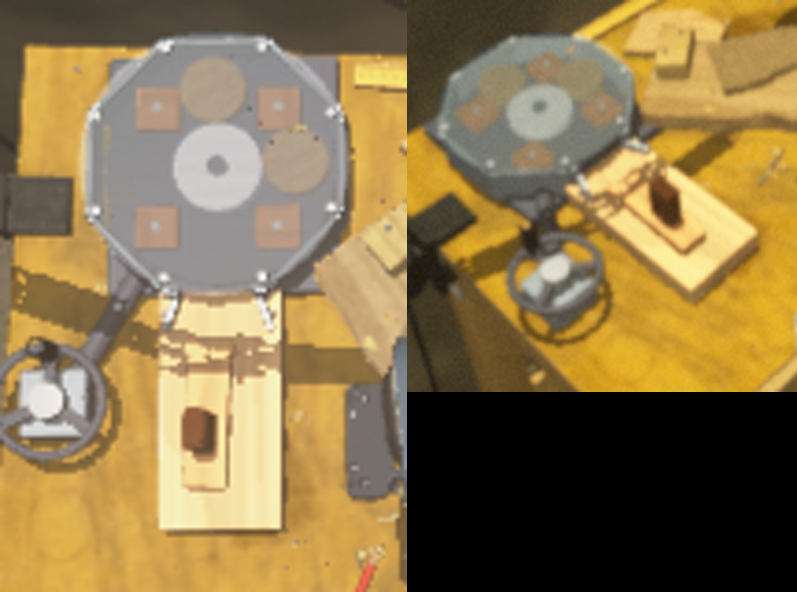

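```bash
python3 - <<'E'
from h import *
c=vision.capture("top");f=lambda u,v,z:at(c,120+u/3.7,105+v/3.7,z)
ax=np.array([694.6,232.1]);t=np.radians(2.4);R=np.array([[np.cos(t),np.sin(t)],[-np.sin(t),np.cos(t)]])
for n,p in [("handle",(196,427,96)),("tailL",(183,489,44)),("tailR",(226,490,44)),("midR",(230,400,44)),("bedend",(220,529,30))]:
    q=f(*p);print(n,q,(R@(q[:2]-ax)).round(1))
B=[(157,107),(278,106),(277,226),(155,226)];V=[(165,46),(263,46),(335,111),(332,209),(262,278),(164,279),(94,213),(93,114)]
k=lambda P:[((120+u/3.7-130)*5,0+(v/3.7)*5) for u,v in P]
tabang(c,k(B),k(V))
c2=vision.capture("scene");g=lambda u,v,z:at(c2,140+(u-407)/2.8,195+v/2.8,z)
q=g(664,188,96);print("handle scene",q,(R@(q[:2]-ax)).round(1))
plan([(436,190,180),(436,219,150)],g=-.3)
E
```

```text
handle [467.1 231.3  96. ] [-227.3    8.7]
tailL [419.1 249.6  44. ] [-274.5   29. ]
tailR [419.3 213.7  44. ] [-275.8   -6.9]
midR [494.9 214.   44. ] [-200.3   -9.7]
bedend [387.  219.7  30. ] [-307.8    0.5]
[692.175 232.45 ] [72.6 72.7 73.  72.5] 1.9933261482899856
[695.05   234.5625] [108.9 107.8 110.8 108.3 108.2 107.8 108.8 110.3] 2.477640000824897
table rel machine deg -0.48431385253491155
handle scene [463.2 236.1  96. ] [-231.    13.7]
[[-0.005,0.208,0.109,0.0,-0.3],[-0.005,0.208,0.109,0.0,-0.3],[-0.005,0.208,0.109,0.0,-0.3],[-0.005,0.208,0.109,0.0,-0.3],[-0.005,0.208,0.109,0.0,-0.3],[-0.007,0.145,0.15,0.0,-0.3]]
```

```bash
python3 - <<'E'
from h import *
plan([(464,232,150,182)],g=-.3)
E
```

```text
[[-0.029,0.207,0.116,0.021,-0.3],[-0.029,0.207,0.116,0.021,-0.3],[-0.028,0.207,0.116,0.021,-0.3],[-0.028,0.207,0.116,0.021,-0.3],[-0.027,0.208,0.116,0.021,-0.3],[-0.027,0.208,0.116,0.021,-0.3]]
```

>>> {"api": "jog_arm", "payload": {"rows": [[-0.029,0.207,0.116,0.021,-0.3],[-0.029,0.207,0.116,0.021,-0.3],[-0.028,0.207,0.116,0.021,-0.3],[-0.028,0.207,0.116,0.021,-0.3],[-0.027,0.208,0.116,0.021,-0.3],[-0.027,0.208,0.116,0.021,-0.3],[0,0,0,0,-0.3],[0,0,0,0,-0.3],[0,0,0,0,-0.3],[0,0,0,0,-0.3]]}}

```text
time: 61.05
position: [465.6, 228.9, 150.3]
eef_rot: [-180.0, 0.1, -178.3]
wrist_force: [0.0, 0.0, -0.5]
opening: 56.7
```

```bash
python3 - <<'E'
from h import *
s=bot.read_state();print(s["position"].round(1),s["eef_rot"].round(1))
plan([(465,232,61)],g=-.3,step=30)
E
```

```text
[465.6 228.9 150.3] [-1.800e+02  1.000e-01 -1.783e+02]
[[0.001,0.005,0.149,0.0,-0.3],[0.001,0.005,0.149,0.0,-0.3],[0.001,0.005,0.149,0.0,-0.3]]
```

>>> {"api": "jog_arm", "payload": {"rows": [[0.002,0.013,0.1,0,-0.3],[0,0,0.12,0,-0.3],[0,0,0.12,0,-0.3],[0,0,0.1,0,-0.3],[0,0,0,0,-0.3],[0,0,0,0,1],[0,0,0,0,1],[0,0,0,0,1],[0,0,0,0,1],[0,0,0,0,1],[0,0,0,0,1],[0,0,0,0,1]], "squeeze": 30}}

```text
time: 62.25
position: [464.5, 233.3, 62.0]
eef_rot: [180.0, 0.0, -178.1]
wrist_force: [0.6, 0.9, 1.2]
opening: 19.6
```

```bash
python3 - <<'E'
from h import *
s=bot.read_state();print(s["position"].round(1),s["eef_rot"].round(1),s["opening"],s["wrist_force"].round(1))
z=s["position"][2]
plan([(435,221.3,z+2,182.4),(435,221.3,z)],g=1,step=10)
E
```

```text
[464.5 233.3  62. ] [ 180.     0.  -178.1] 19.62452287476036 [0.6 0.9 1.2]
[[0.037,-0.014,-0.002,-0.03,1],[0.037,-0.014,-0.002,-0.03,1],[0.037,-0.014,-0.002,-0.03,1],[0.037,-0.014,-0.002,-0.03,1],[0.0,0.0,0.01,0.0,1]]
```

>>> {"api": "jog_arm", "payload": {"rows": [[0.037,-0.014,-0.004,-0.03,1],[0.037,-0.014,-0.003,-0.03,1],[0.037,-0.014,0,-0.03,1],[0.037,-0.014,0,-0.03,1],[0,0,0.008,0,1],[0,0,0,0,1],[0,0,0,0,1],[0,0,0,0,1]]}}

```text
time: 63.05
position: [433.3, 219.9, 61.9]
eef_rot: [-179.8, -0.1, -177.6]
wrist_force: [-5.8, -4.0, 10.1]
opening: 19.9
```

>>> {"api": "jog_arm", "payload": {"rows": [[0,0,0,0,-0.3],[0,0,0,0,-0.3],[0,0,0,0,-0.3],[0,0,0,0,-0.3],[0,0,-0.1,0,-0.3],[0,0,-0.2,0,-0.3],[0,0,-0.2,0,-0.3],[0,0,-0.2,0,-0.3],[0,-0.15,-0.15,0,-0.3],[0,-0.22,-0.1,0,-0.3],[0,-0.22,0,0,-0.3],[0,-0.22,0,0,-0.3]]}}

```text
time: 64.25
position: [442.3, 57.4, 252.3]
eef_rot: [-179.9, 0.1, -177.6]
wrist_force: [0.9, 0.6, -0.2]
opening: 56.7
```

>>> {"api": "jog_arm", "payload": {"rows": [[0,-0.2,0,0,-0.3],[0,-0.1,0,0,-0.3],[0,0,0,0,-0.3],[0,0,0,0,-0.3],[0,0,0,0,-0.3]]}}

```text
time: 64.75
position: [444.4, 0.5, 251.7]
eef_rot: [180.0, 0.0, -177.5]
wrist_force: [0.4, 0.2, 1.1]
opening: 56.5
```

```bash
python3 - <<'E'
from h import *
s=bot.read_state();print(s["time"],s["position"].round(1))
snap("top","f12t.png",crop=(120,105,230,265),scale=3.7); snap("scene","f12s.png",crop=(140,195,280,335),scale=2.8)
a=cv2.imread("pics/f12t.png");b=cv2.imread("pics/f12s.png")
pad=lambda m,h:cv2.copyMakeBorder(m,0,h-m.shape[0],0,0,cv2.BORDER_CONSTANT)
cv2.imwrite("pics/f12.png",np.hstack([a[:598],pad(b,a.shape[0])[:598,:390]]))
E
```

```text
64.75 [444.4   0.5 251.7]
```

View pics/f12.png

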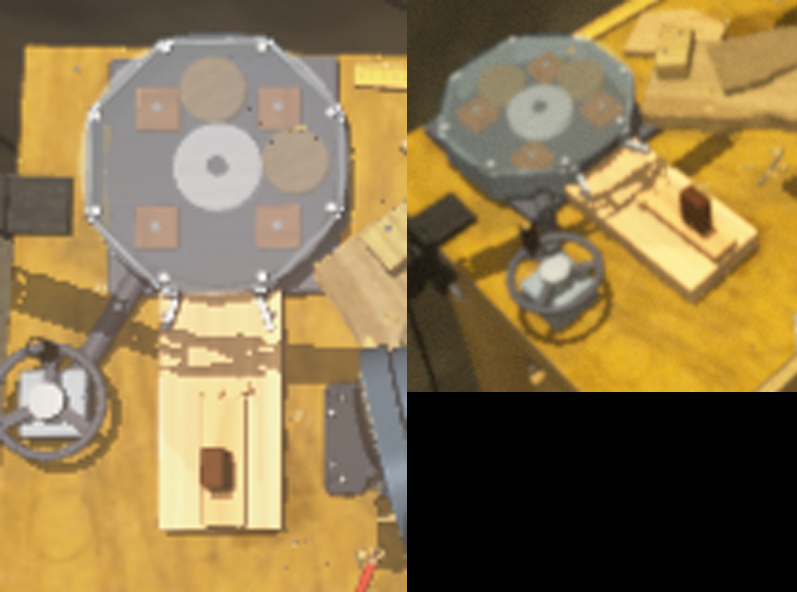

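```bash
python3 -c "
from cell import bot
print(bot.job_done(), bot.read_state()['time'])"
```

```text
the job is handed in; nothing more can be done
the job is handed in; nothing more can be done
```

The job is handed in at about 65 s on the robot's clock, with both loose blanks loaded. I found only two in the pictures.

**What I did:**
- I turned the handwheel to line up the first empty pocket.
- I then laid and pushed each blank home with the stick, and turned the handwheel two full turns after each one.

**Last checks:**
- **Blanks:** the final picture shows both against the hub in their own pockets, away from the opening. During each push the stick came to a firm stop (about 8–11 N) at the blank's home position.
- **Table:** an empty pocket faces the opening. My image measurement put the table about −0.5° off square, but it read −0.6° before the two pockets were turned. I took it as mostly measurement error and did not correct it.
- **Push stick:** between my releasing it and the check picture, it had shifted about 3 cm towards the opening, probably the expected knock. I gripped it again and drew it back. It now stands upright on the bed, with its front about 75–80 mm before the opening.
- **Sanding block:** I never went near it.

One disagreement: the two cameras differed by a few millimetres on where the first blank lay on the bed. The push still centred it in the opening.

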